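# Rotate the carton stock in the roller lane

### The arm

A 7-joint arm with a two-finger parallel gripper is mounted at the origin on a cart in front of the work surface, level with it; the furniture and walls round the work are solid. World frame = base frame: x ahead of the robot, y to its left, z up, the work surface at z = 0. Lengths are in mm, angles in rad, forces in N, time in s.
With the tool pointing down it reaches from about 425 to 875 mm from the base axis. Payload 4.7 kg.
Tool frame: the origin (TCP) lies on the centre line of the jaws, within the pads' length; the fingertips stand 8 mm ahead of it and the grasp point (between the pads) lies 11 mm behind it (r.finger_overhang is the z of the fingertips in the tool frame, in mm); z points along the fingers, x is the direction in which the jaws open and shut, and the axes are right-handed (so a half turn about z gives the same grasp; the last joint's range is limited). The gripper opens to 87 mm and grips with 3 to 60 N. Pads are 19 mm wide; open, the fingers measure 117 mm over their backs; the gripper's body (75 mm by 190 mm) begins 51 mm behind the grasp point.
Start: joints at [-1.142, 0.321, -0.07, 1.45, 0.023, 1.371, -0.057], TCP at [261.983, 594.887, 230.587] pointing down, gripper open.
Joint ranges: [-2.86, 2.86], [-0.3, 2.09], [-1.38, 1.24], [0.06, 2.45], [-1.56, 4.7], [0.09, 2.05], [-2.69, 2.69]. Speed limits (rad/s): [2.57, 2.57, 3.14, 3.14, 3.14, 3.14, 3.14].

### API

Orientations are given as a unit quaternion [w, x, y, z].
In Python, from rig import status, cams, ticket, r gives the robot as it stands.
- The arm moves only by the tool arm_command, never from a script. Its argument "targets" is a list of rows, each a list of 4 numbers: the shift along the tool's x, y, z in m, then the turn about the tool's z in degrees. In form: [[x, y, z, turn], ...]. A call has 1 to 5 rows; each row is the pose to reach, as a shift and turn from the pose commanded when the call began, along the tool's axes at that moment; what a row does not reach only later rows make up. A row lasts 1/12 s, in which the tool goes at most 41.7 mm and 7.16 degrees, less where a joint would pass 70% of its speed; a pose out of reach is approached as far as the arm can. A call with a gripper value outside its range is refused whole. "grip" is the closure, from -1 (fully open) to 1 (shut), set as the call begins (left out, the last holds). The fingers move at their own pace and stop on an object; "squeeze" is the grip in N (left out, the last holds). Time passes only in rows, so rows that repeat a pose let the fingers close. It gives the time, the measured TCP pose, the force and the opening at its end, in the units of the state.
- status.get_state(): the state, without advancing time (a new reading comes with each control period).
- cams.snapshot(name): name is "scene" or "top" or "wrist"; returns (picture, depth): 420x560x3 uint8, red, green, blue; 420x560 float32, mm along the optical axis (not along the pixel's ray), 0 where there is no reading.
- cams.get_calibration(name): a dict with "mtx" (3x3 intrinsics, pixels), "R" (3x3) and "t" (3): a world point X has camera coordinates R X + t. Camera axes: x right, y down, z forward; pixel columns grow to the right and rows downward; lengths in mm; the calibration is good to about 2 mm. A picture is of the moment at which its call begins: read the wrist's pose just before it. get_calibration takes no time and is no camera call; for the wrist camera it gives the pose at the moment of the call.
- ticket.hand_in(): hands the job in, once; it reports no verdict.
The state is a dict: "time": time; "joints": joint angles; "qvel": joint speeds; "effort": joint torques, N m; "tool_pos": TCP position; "orientation": TCP orientation; "contact_force": force on the tool from outside, world axes, zero at the start; "ft_torque": the same for the moment, N m; "finger_gap": opening from 0.0 (shut) to 1.0 (fully open).
Only numpy, scipy, OpenCV 4.12 (cv2) and the standard library are available. Lean on these libraries where they do the work, as an engineer would, in place of code of your own. Each camera call takes 0.05 s, during which the arm holds its last target. There are 200 camera calls.

### The job

Take the two oldest cartons, the ones at the front of the sloped roller lane, and stand them upright side by side in the steel issue tray, then book them out, oldest first: take the hand scanner from its dock, hold its window squarely in front of each carton's label, about 6 cm away and steady for a good second, and lay it back in the dock. Load all the new cartons from the worktop into the lane behind what is left there, standing up with their label ends towards the front, and let them roll up. Do not lift out the old carton that stays in the lane, and leave the other things on the worktop where they are.

Things in the scene. Friction and masses are not known exactly. Their poses are not given: they have to be found in the camera images.
- old_0_mid (a point): The oldest carton, at the start the one standing at the front of the roller lane (its right, lower end, against the stop): cardboard carton 60 mm deep (x), 60 mm wide (y), 68 mm tall (z), about 0.22 kg, white bar-code label on its -x end; this point is its centre, 34 mm above its underside.
- old_0_label (a point): Centre of the bar-code label (42 mm wide, 34 mm tall) on the -x end of the oldest carton, 36 mm above its underside; x points from the label into the carton, y along its width, z up it.
- old_1_label (a point): Centre of the bar-code label (42 mm wide, 34 mm tall) on the -x end of the second-oldest carton, 36 mm above its underside; x points from the label into the carton, y along its width, z up it.
- old_1_mid (a point): The second-oldest carton, at the start second in the lane: cardboard carton 60 mm deep (x), 60 mm wide (y), 68 mm tall (z), about 0.22 kg, white bar-code label on its -x end; this point is its centre, 34 mm above its underside.
- old_2_mid (a point): The third carton in the lane at the start, which stays there (absent in some runs): cardboard carton 60 mm deep (x), 60 mm wide (y), 68 mm tall (z), about 0.22 kg, white bar-code label on its -x end; this point is its centre, 34 mm above its underside.
- new_0_mid (a point): A new carton, at the start standing on the worktop to the left of the lane (two or three of them are there): cardboard carton 60 mm deep (x), 60 mm wide (y), 68 mm tall (z), about 0.22 kg, white bar-code label on its -x end; this point is its centre, 34 mm above its underside. Its label end looks to the right, along -y, as in the lane (within 0.2 rad).
- new_1_mid (a point): A new carton, at the start standing on the worktop to the left of the lane (two or three of them are there): cardboard carton 60 mm deep (x), 60 mm wide (y), 68 mm tall (z), about 0.22 kg, white bar-code label on its -x end; this point is its centre, 34 mm above its underside. Its label end looks to the right, along -y, as in the lane (within 0.2 rad).
- new_2_mid (a point): A new carton, at the start standing on the worktop to the left of the lane (two or three of them are there): cardboard carton 60 mm deep (x), 60 mm wide (y), 68 mm tall (z), about 0.22 kg, white bar-code label on its -x end; this point is its centre, 34 mm above its underside. Its label end looks to the right, along -y, as in the lane (within 0.2 rad).
- lane_front (a point): Front end of the fixed roller lane: middle of the line where the plane of the roller tops meets the front stop. x points level up the lane to its back (roughly the robot's left), z up. The rollers run free and rise at 0.12 rad towards +x: a carton let go on them stands tilted 0.12 rad (its top leaning to -x) and rolls down gently until it meets the stop or the carton ahead.
- lane_back (a point): Back (upper, loading) end of the lane, 268 mm up the slope, on the plane of the roller tops; axes as lane_front. Room for four cartons, centres 30, 90, 150, 210 mm up the slope from the stop. Side rails 68 mm apart rise 14 mm above the rollers; along the rear 120 mm they flare to 85 mm apart, 25 mm above the rollers. The stop rises 22 mm.
- tray_floor (a point): The issue tray, a shallow steel tray 130 mm (x) by 178 mm (y) outside with 4 mm walls that rise 11 mm above its floor and wire handles at its x ends; this point is the middle of its inner floor, 5 mm above the worktop. Fixed. Mind the room: a wall stands at y = -0.48 m, and a lamp rail hangs below the wall cupboards at x = 0.61 m, z = 0.56 m.
- scanner_mid (a point): The hand-held bar-code scanner, a grey bar 112 mm long (x), 44 mm wide (y), 36 mm high (z), 0.16 kg, with its key on top; this point is its centre. It reads straight ahead along its +x axis and is always on. The middle 60 mm of its sides is clear of the dock, to be gripped from above across the width.
- scanner_window (a point): Centre of the scanner's window, in its +x end, 56 mm ahead of its centre; same axes as the scanner (the beam runs along +x).
- dock_floor (a point): The scanner's black charging dock, fixed: this point is the middle of its seat, 12 mm above the worktop; x points the way the docked scanner's window looks. The scanner lies flat on the seat, its centre 18 mm above this point. Corner ears 52 mm apart rise 14 mm above the seat at both ends; a back wall stands 61 mm behind this point.
- tin: Bystander: flat green wax tin, 70 mm across, 25 mm high; origin under its centre.
- tape: Bystander: roll of tape, 96 mm across, 25 mm high; origin under its centre.
- shears: Bystander: pair of scissors lying flat, 87 x 199 x 9 mm; origin under its centre.
- driver: Bystander: screwdriver 192 mm long (y), 25 mm thick; origin under its centre.
- clip: Bystander: clothes peg 15 x 72 x 12 mm; origin under its centre.

How it is judged (in metres and radians):
On the way, in this order (a step that is already met when the one before it is completed fails the run):
1. the two oldest cartons stand upright in the issue tray, let go (x of old_0_mid in the frame of tray_floor between -0.033 and 0.033 m and y of old_0_mid in the frame of tray_floor between -0.055 and 0.055 m and z of old_0_mid in the frame of tray_floor between 0.024 and 0.042 m and angle between each of old_0_mid, old_1_mid's own z axis and vertical below 0.08 rad and contact force between the fingers and old_0 below 0.3 N and x of old_1_mid in the frame of tray_floor between -0.033 and 0.033 m and y of old_1_mid in the frame of tray_floor between -0.055 and 0.055 m and z of old_1_mid in the frame of tray_floor between 0.024 and 0.042 m and contact force between the fingers and old_1 below 0.3 N), for 0.2 s.
2. cartons in the tray, the scanner faces the oldest's label from 3 to 15 cm, beam within 15 mm sideways and 13 mm in height of its centre, within 0.4 rad of square, steady for 1 s (all of step 1 and x of old_0_label in the frame of scanner_window between 0.03 and 0.15 m and y of old_0_label in the frame of scanner_window between -0.015 and 0.015 m and z of old_0_label in the frame of scanner_window between -0.013 and 0.013 m and x of scanner_window in the frame of old_0_label below -0.025 m and angle between the x axis of scanner_mid and the x axis of old_0_mid, either way round below 0.4 rad and linear speed of scanner below 0.02 m/s and angular speed of scanner below 0.15 rad/s), for 1 s.
3. cartons in the tray, the scanner faces the second-oldest's label from 3 to 15 cm, beam within 15 mm sideways and 13 mm in height of its centre, within 0.4 rad of square, steady for 1 s (all of step 1 and x of old_1_label in the frame of scanner_window between 0.03 and 0.15 m and y of old_1_label in the frame of scanner_window between -0.015 and 0.015 m and z of old_1_label in the frame of scanner_window between -0.013 and 0.013 m and x of scanner_window in the frame of old_1_label below -0.025 m and angle between the x axis of scanner_mid and the x axis of old_1_mid, either way round below 0.4 rad and linear speed of scanner below 0.02 m/s and angular speed of scanner below 0.15 rad/s), for 1 s.
4. the scanner lies in its dock, let go (x of scanner_mid in the frame of dock_floor between -0.009 and 0.009 m and y of scanner_mid in the frame of dock_floor between -0.008 and 0.008 m and z of scanner_mid in the frame of dock_floor between 0.012 and 0.023 m and angle between scanner_mid's own z axis and vertical below 0.08 rad and contact force between the fingers and scanner below 0.3 N and x of scanner_window in the frame of dock_floor above 0.04 m), for 0.2 s.
At the end, for the whole second after the job is handed in: Both oldest cartons upright in the tray (within 33 mm (x) and 55 mm (y) of its middle); scanner in its dock as at the start, within 8 mm; all other cartons upright on the rollers, at rest and let go, the old one against the stop and the new ones behind it, labels to the front (all of step 1 and all of step 4 and linear speed of each of old_0, old_1, scanner, old_2, new_0, new_1, new_2 below 0.01 m/s and y of old_2_mid in the frame of lane_front between -0.006 and 0.006 m and x of old_2_mid in the frame of lane_front between 0.015 and 0.235 m and z of old_2_mid in the frame of lane_front between 0.027 and 0.075 m and angle between old_2_mid's own z axis and vertical between 0.06 and 0.18 rad and contact force between the fingers and old_2 below 0.3 N and y of new_0_mid in the frame of lane_front between -0.006 and 0.006 m and x of new_0_mid in the frame of lane_front between 0.015 and 0.235 m and z of new_0_mid in the frame of lane_front between 0.027 and 0.075 m and angle between new_0_mid's own z axis and vertical between 0.06 and 0.18 rad and contact force between the fingers and new_0 below 0.3 N and y of new_1_mid in the frame of lane_front between -0.006 and 0.006 m and x of new_1_mid in the frame of lane_front between 0.015 and 0.235 m and z of new_1_mid in the frame of lane_front between 0.027 and 0.075 m and angle between new_1_mid's own z axis and vertical between 0.06 and 0.18 rad and contact force between the fingers and new_1 below 0.3 N and y of new_2_mid in the frame of lane_front between -0.006 and 0.006 m and x of new_2_mid in the frame of lane_front between 0.015 and 0.235 m and z of new_2_mid in the frame of lane_front between 0.027 and 0.075 m and angle between new_2_mid's own z axis and vertical between 0.06 and 0.18 rad and contact force between the fingers and new_2 below 0.3 N and x of old_2_mid in the frame of lane_front below 0.034 m and x of each of new_0_mid, new_1_mid, new_2_mid in the frame of old_2_mid above 0.05 m and x of lane_front in the frame of new_0_mid below -0.01 m and x of lane_front in the frame of new_1_mid below -0.01 m and x of lane_front in the frame of new_2_mid below -0.01 m); the robot touches nothing.
It fails at once if the wax tin, tape, scissors, screwdriver or clothes peg is knocked more than 3 cm from its place (distance of any of tin, tape, shears, driver, clip from where it was at the start of the episode above 0.03 m).
It fails at once if the third carton in the lane, which is to stay, is lifted out of the lane (z of old_2_mid in the frame of lane_front above 0.1 m).
Of old_2, new_0, new_1, new_2 only 3 to 4 are there at a start; the rules pass over those that are not, and their reading is None.
At some moment in a run one of new_0, new_1, new_2 may be knocked a few centimetres aside while the robot is not near it.
It also fails if it takes over 208 s, if anything falls off the work surface, if the arm or the gripper's body presses on something with over 40 N, if the wrist force passes 120 N, or if a joint passes its speed limit or range.

## Working session

There is one attempt and no reset: what is moved stays moved. The work goes in short steps, Python scripts to look and compute and a tool call to move; the robot and the scene stay as the last step left them, time stands still between calls to the robot, and variables do not carry over. Pictures are saved under pics/ and viewed, about 12 in all and at most 16, crops included, and the job is handed in when it is done.

Besides the shell and the picture viewer there is one more tool, called after "Request:" in YAML: its name, and indented under it one key for each argument. arm_command: Moves the arm, as the interface text tells. Its arguments: {"type":"object","properties":{"targets":{"type":"array"},"grip":{"type":"number"},"squeeze":{"type":"number"}},"required":["targets"]}

```bash
ls; mkdir -p pics; python3 - <<'E'
from rig import status,cams,r
import cv2,numpy as np
print(status.get_state())
for n in("top","scene"):
    p,d=cams.snapshot(n); cv2.imwrite(f"pics/{n}0.png",p[:,:,::-1]); np.save(f"pics/{n}0.npy",d)
    c=cams.get_calibration(n); print(n,c)
E
```

```text
pics
{'time': 0.0, 'joints': array([-1.14191049,  0.32180977, -0.07011057,  1.4516321 ,  0.02256093,
        1.37078904, -0.05689745]), 'qvel': array([ 0.00031939,  0.00043901,  0.0013539 , -0.00255673,  0.0007948 ,
        0.00101998, -0.00116197]), 'effort': array([-6.08243022e-05, -4.91285276e+01, -4.03896226e-01, -3.12534428e+01,
       -6.40179100e-02,  4.40077053e-02,  1.73795243e-04]), 'tool_pos': array([261.75459593, 594.40034645, 229.49180515]), 'orientation': array([ 5.26406656e-04,  8.37540445e-01,  5.46374547e-01, -7.61534857e-04]), 'contact_force': array([0.01404377, 0.90749056, 0.19206208]), 'ft_torque': array([-0.05032038,  0.06444702, -0.04407391]), 'finger_gap': 1.0019111647773247}
top {'mtx': array([[414.97679015,   0.        , 276.82571364],
       [  0.        , 414.97679015, 215.38252596],
       [  0.        ,   0.        ,   1.        ]]), 'R': array([[-0.02726192, -0.99955141,  0.0124004 ],
       [-0.99613731,  0.02612879, -0.08383171],
       [ 0.08347009, -0.01463792, -0.99640277]]), 't': array([ 133.34443726,  555.84452372, 1321.18952178])}
scene {'mtx': array([[405.25468114,   0.        , 272.87445079],
       [  0.        , 405.25468114, 207.62710751],
       [  0.        ,   0.        ,   1.        ]]), 'R': array([[ 0.98468535, -0.17402457,  0.01049854],
       [-0.14231703, -0.83713668, -0.52815532],
       [ 0.10070072,  0.51857269, -0.84908288]]), 't': array([-522.12673395,  205.28262714, 1043.00848228])}
```

View pics/top0.png

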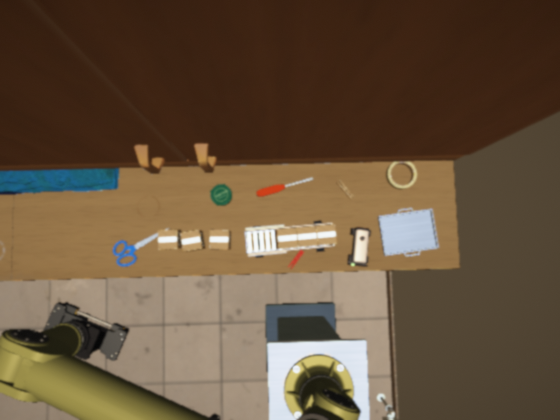

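View pics/scene0.png

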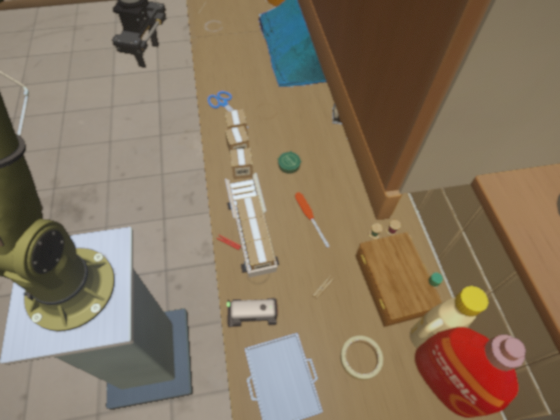

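The top view shows the new cartons at (168,240), (191,240) and (219,240). The lane runs from x≈247 (back) to x≈336 (front), with three old cartons at (287,238), (307,236) and (327,235). The scanner and dock are at (359,247), the tray at (409,232). The bystanders are the tin (221,194), driver (285,187), peg (345,188), tape (402,174) and scissors (135,247).

```bash
cat > h.py <<'E'
import numpy as np,cv2
from rig import status,cams,r
def cast(c,uv,z):
    uv=np.atleast_2d(uv).astype(float); o=-c["R"].T@c["t"]
    d=np.c_[uv,np.ones(len(uv))]@np.linalg.inv(c["mtx"]).T@c["R"]
    return o+d*((np.asarray(z)-o[2])/d[:,2])[:,None]
def dpts(c,d):
    v,u=np.mgrid[:d.shape[0],:d.shape[1]]
    p=np.stack([u,v,np.ones_like(u)],-1)@np.linalg.inv(c["mtx"]).T*d[...,None]
    return (p-c["t"])@c["R"]
def st():
    s=status.get_state(); q=s["orientation"]; w,x,y,z=q
    h=np.degrees(np.arctan2(2*(x*y+w*z),1-2*(y*y+z*z)))
    print("t",round(s["time"],2),"tcp",s["tool_pos"].round(1),"head",h.round(2),"F",s["contact_force"].round(1),"gap",round(s["finger_gap"],3),"j",s["joints"].round(2))
    return s
E
python3 - <<'E'
from h import *
c=cams.get_calibration("top"); d=np.load("pics/top0.npy"); P=dpts(c,d)
for n,u,v in [("n",168,240),("n",191,240),("n",219,240),("o",287,238),("o",307,236),("o",327,235),("back",247,240),("front",336,236),("scan",359,247),("tray",409,232),("red",297,259),("drv",270,190),("tin",221,194),("peg",345,188),("tape",401,162),("shr",122,252),("table",380,260)]:
    print(n,P[v-1:v+2,u-1:u+2].reshape(-1,3).mean(0).round(0))
for u,v in [(379,214),(434,209),(438,249),(384,254)]: print(cast(c,[u,v],[16]).round(0))
p=cv2.imread("pics/top0.png")[140:275,100:460]; cv2.imwrite("pics/topc.png",cv2.resize(p,(800,300),interpolation=cv2.INTER_CUBIC))
E
```

```text
n [488. 458.  69.]
n [486. 388.  67.]
n [483. 301.  67.]
o [482.  91. 120.]
o [487.  31. 113.]
o [489. -31. 105.]
back [481. 214.  61.]
front [487. -69.  33.]
scan [ 450. -108.  194.]
tray [ 495. -314.    4.]
red [417.  56.   6.]
drv [642. 138.  24.]
tin [634. 298.  23.]
peg [ 645. -109.    8.]
tape [ 688. -238.  197.]
shr [455. 623.   6.]
table [ 406. -216.   -2.]
[[ 556. -215.   16.]]
[[ 567. -397.   16.]]
[[ 437. -402.   16.]]
[[ 425. -225.   16.]]
```

View pics/topc.png

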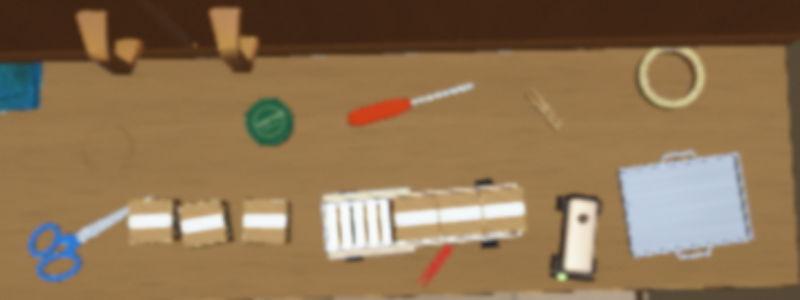

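The cropped view confirms this layout, with the scanner axis roughly along world x. Next I go over the lane front with the jaws across the lane and look from near.

```bash
cat >> h.py <<'E'
def plan(p0,h0,p1,h1,step=35.,tstep=6.5):
    """print per-call final row (m,deg) & rows, from world pose to world pose"""
    p0=np.array(p0,float);p1=np.array(p1,float)
    n=int(np.ceil(max(np.linalg.norm(p1-p0)/step,abs(h1-h0)/tstep,1)))
    k=int(np.ceil(n/5)); 
    for i in range(k):
        m=min(5,n-5*i); a,b=5*i/n,(5*i+m)/n
        h=np.radians(h0+(h1-h0)*a); d=(p1-p0)*(b-a)
        t=np.array([d[0]*np.cos(h)+d[1]*np.sin(h), d[0]*np.sin(h)-d[1]*np.cos(h), -d[2]])/1000
        print([[*(float(v) for v in (t*(j+1)/m).round(4)), round(float(-(h1-h0)*(b-a)*(j+1)/m),2)] for j in range(m)])
E
python3 -c "
from h import *
plan([261.8,594.6,230],66.2,[470,-10,250],3.2)"
```

```text
[[-0.0247, 0.0229, -0.0011, 3.32], [-0.0494, 0.0457, -0.0021, 6.63], [-0.0741, 0.0686, -0.0032, 9.95], [-0.0988, 0.0915, -0.0042, 13.26], [-0.1235, 0.1143, -0.0053, 16.58]]
[[-0.0171, 0.029, -0.0011, 3.32], [-0.0343, 0.0579, -0.0021, 6.63], [-0.0514, 0.0869, -0.0032, 9.95], [-0.0686, 0.1158, -0.0042, 13.26], [-0.0857, 0.1448, -0.0053, 16.58]]
[[-0.0082, 0.0326, -0.0011, 3.32], [-0.0163, 0.0653, -0.0021, 6.63], [-0.0245, 0.0979, -0.0032, 9.95], [-0.0327, 0.1306, -0.0042, 13.26], [-0.0408, 0.1632, -0.0053, 16.58]]
[[0.0015, 0.0336, -0.0011, 3.32], [0.003, 0.0672, -0.0021, 6.63], [0.0045, 0.1009, -0.0032, 9.95], [0.006, 0.1345, -0.0042, 13.26]]
```

Request:
arm_command:
  targets:
    - [-0.025,0.023,-0.001,3.3]
    - [-0.049,0.046,-0.002,6.6]
    - [-0.074,0.069,-0.003,9.9]
    - [-0.099,0.091,-0.004,13.2]
    - [-0.1235,0.114,-0.005,16.6]
  grip: -1

```text
time: 0.52
tool_pos: [316.6, 434.1, 235.0]
orientation: [0.0, 0.908, 0.419, -0.0]
contact_force: [1.1, 0.6, -0.1]
finger_gap: 1.001
```

Request:
arm_command:
  targets:
    - [-0.017,0.029,-0.001,3.3]
    - [-0.034,0.058,-0.002,6.6]
    - [-0.051,0.087,-0.003,9.9]
    - [-0.069,0.116,-0.004,13.2]
    - [-0.086,0.145,-0.005,16.6]

```text
time: 0.93
tool_pos: [371.3, 274.6, 240.3]
orientation: [0.0, 0.959, 0.283, -0.0]
contact_force: [1.4, 0.0, 0.6]
finger_gap: 0.999
```

Request:
arm_command:
  targets:
    - [-0.008,0.033,-0.001,3.3]
    - [-0.016,0.065,-0.002,6.6]
    - [-0.0245,0.098,-0.003,9.9]
    - [-0.033,0.131,-0.004,13.2]
    - [-0.041,0.163,-0.005,16.6]

```text
time: 1.35
tool_pos: [425.8, 115.5, 245.4]
orientation: [-0.0, 0.99, 0.141, -0.0]
contact_force: [0.7, 0.2, 0.2]
finger_gap: 1.001
```

Request:
arm_command:
  targets:
    - [0.0015,0.034,-0.001,3.3]
    - [0.003,0.067,-0.002,6.6]
    - [0.0045,0.101,-0.003,9.9]
    - [0.006,0.1345,-0.004,13.3]
    - [0.006,0.1345,-0.004,13.3]

```text
time: 1.77
tool_pos: [470.8, -17.4, 249.9]
orientation: [0.002, 1.0, 0.021, 0.001]
contact_force: [-0.3, 0.4, 0.5]
finger_gap: 1.002
```

```bash
python3 - <<'E'
from h import *
st(); c=cams.get_calibration("wrist"); p,d=cams.snapshot("wrist"); st()
cv2.imwrite("pics/w1.png",p[:,:,::-1]); np.savez("pics/w1.npz",d=d,p=p,**c); print(c["R"].round(3),(-c["R"].T@c["t"]).round(0))
E
```

```text
t 1.77 tcp [470.8 -17.4 249.9] head 2.42 F [-0.3  0.4  0.5] gap 1.002 j [-0.57 -0.1   0.51  1.86  0.05  1.37 -0.02]
t 1.82 tcp [470.  -13.7 249.5] head 2.71 F [0.1 1.5 0.2] gap 0.999 j [-0.57 -0.1   0.51  1.86  0.05  1.37 -0.03]
[[ 0.999  0.042  0.001]
 [ 0.04  -0.969  0.242]
 [ 0.011 -0.242 -0.97 ]] [467.  48. 403.]
```

View pics/w1.png

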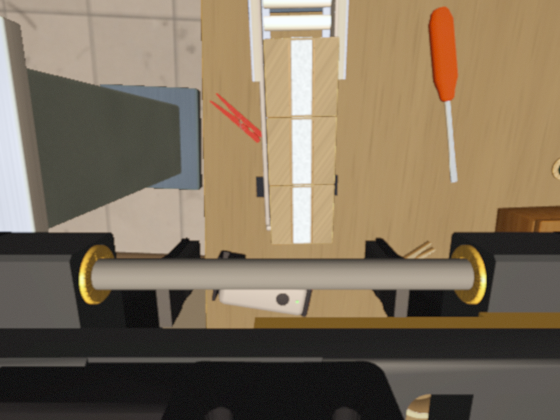

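The near view shows the three carton tops, columns 268–332 with boundaries at rows ≈38, 116, 184 and 243. The lane rails run beside them, a red peg lies left of the lane, and the dock is below. I measure from depth.

```bash
python3 - <<'E'
from h import *
z=np.load("pics/w1.npz"); P=dpts(z,z["d"])
m=np.zeros(P.shape[:2],bool); m[30:250,255:350]=1
m&=(P[...,2]>90)&(P[...,2]<135)
p=P[m]; A=np.c_[p[:,1],np.ones(len(p))]
print("z=a*y+b",np.linalg.lstsq(A,p[:,2],rcond=None)[0], p.min(0),p.max(0))
for y in range(-55,125,15):
    q=p[abs(p[:,1]-y)<4]; 
    if len(q): print(y,np.percentile(q[:,0],[1,50,99]).round(1),q[:,2].mean().round(1))
# label strip centre line
im=z["p"].astype(int); w=m&(im.min(-1)>170)
q=P[w]; print("label line x = a y + b",np.polyfit(q[:,1],q[:,0],1))
# seams: dark rows along column at 280, 320
for c in(282,320):
    g=im[30:250,c-4:c+5].sum(-1).mean(1); k=np.argsort(np.gradient(g))[:6]+30; print(c,[(int(a),P[a,c].round(0)) for a in k])
for uv in [(300,38),(300,116),(300,184),(300,243)]: print(uv,P[uv[1]-1,uv[0]].round(1),P[uv[1]+1,uv[0]].round(1))
E
```

```text
z=a*y+b [  0.12132521 109.61612967] [450.12155009 -59.75909483 101.08647283] [520.33440856 121.09937405 125.91074301]
-55 [461.6 487.1 519.2] 103.0
-40 [460.3 489.9 518.9] 104.8
-25 [458.9 488.9 518.3] 106.6
-10 [458.5 487.9 516.7] 108.5
5 [457.2 486.3 516. ] 110.2
20 [456.7 485.4 515. ] 112.1
35 [455.5 484.5 513.9] 113.9
50 [454.2 484.2 513.3] 115.7
65 [453.  482.6 511.8] 117.4
80 [452.6 481.6 511.1] 119.4
95 [451.5 481.2 510.2] 121.2
110 [450.4 479.5 509. ] 123.0
label line x = a y + b [-6.39751990e-02  4.86789161e+02]
282 [(116, array([467.,  60., 117.])), (184, array([469.,   1., 111.])), (30, array([463., 143.,  53.])), (244, array([473., -97.,  -1.])), (243, array([472., -58., 103.])), (31, array([463., 157.,  -2.]))]
320 [(115, array([499.,  62., 116.])), (183, array([504.,   3., 109.])), (243, array([523., -93.,  -1.])), (242, array([509., -56., 103.])), (244, array([523., -95.,  -2.])), (114, array([499.,  63., 117.]))]
(300, 38) [478.3 119.9 122.8] [478.4 118.4 123.2]
(300, 116) [481.8  61.6 116.7] [481.9  59.9 116.9]
(300, 184) [485.4   2.7 110.7] [485.6   0.5 108.9]
(300, 243) [489.1 -56.5 103.1] [496.9 -95.6  -1.1]
```

```bash
python3 -c "
from h import *
s=st()
plan([470,-10,250],3.2,[489,-26,150],3.8)
plan([489,-26,150],3.8,[489,-26,72],3.8,20)
plan([489,-26,72],3.8,[489,-38,172],3.8,20)"
```

```text
t 1.82 tcp [470.  -13.7 249.5] head 2.71 F [0.1 1.5 0.2] gap 0.999 j [-0.57 -0.1   0.51  1.86  0.05  1.37 -0.03]
[[0.006, 0.0057, 0.0333, -0.2], [0.0121, 0.0114, 0.0667, -0.4], [0.0181, 0.017, 0.1, -0.6]]
[[0.0, 0.0, 0.0195, -0.0], [0.0, 0.0, 0.039, -0.0], [0.0, 0.0, 0.0585, -0.0], [0.0, 0.0, 0.078, -0.0]]
[[-0.0001, 0.002, -0.0167, -0.0], [-0.0003, 0.004, -0.0333, -0.0], [-0.0004, 0.006, -0.05, -0.0], [-0.0005, 0.008, -0.0667, -0.0], [-0.0007, 0.01, -0.0833, -0.0]]
[[-0.0001, 0.002, -0.0167, -0.0]]
```

Request:
arm_command:
  targets:
    - [0.006,0.006,0.033,-0.2]
    - [0.012,0.011,0.067,-0.4]
    - [0.018,0.017,0.1,-0.6]
    - [0.018,0.017,0.1,-0.6]
    - [0.018,0.017,0.1,-0.6]

```text
time: 2.23
tool_pos: [486.9, -25.1, 148.2]
orientation: [0.0, 0.999, 0.033, -0.002]
contact_force: [-0.2, -0.4, 0.9]
finger_gap: 0.999
```

Request:
arm_command:
  targets:
    - [0,0,0,0]
    - [0,0,0,0]
    - [0,0,0,0]

```text
time: 2.48
tool_pos: [489.7, -25.1, 151.6]
orientation: [-0.001, 0.999, 0.033, 0.002]
contact_force: [0.0, 0.2, 0.1]
finger_gap: 0.998
```

```bash
python3 -c "
from h import *
s=st()"
```

```text
t 2.48 tcp [489.7 -25.1 151.6] head 3.79 F [0.  0.2 0.1] gap 0.998 j [-0.54  0.03  0.55  1.96 -0.02  1.16  0.08]
```

Request:
arm_command:
  targets:
    - [0,0,0.025,0]
    - [0,0,0.05,0]
    - [0,0,0.07,0]
    - [0,0,0.078,0]
    - [0,0,0.078,0]

```text
time: 2.9
tool_pos: [487.6, -25.6, 70.8]
orientation: [0.0, 0.999, 0.033, -0.001]
contact_force: [-1.0, -0.2, 0.6]
finger_gap: 1.006
```

Request:
arm_command:
  targets:
    - [0,0,0,0]
    - [0,0,0,0]
    - [0,0,0,0]
    - [0,0,0,0]
    - [0,0,0,0]
  grip: 1
  squeeze: 20

```text
time: 3.32
tool_pos: [489.1, -25.7, 72.4]
orientation: [-0.0, 0.999, 0.033, 0.001]
contact_force: [-0.1, -1.3, -0.1]
finger_gap: 0.708
```

Request:
arm_command:
  targets:
    - [0,0,0,0]
    - [0,0,0,0]
    - [0,0,0,0]
    - [0,0,0,0]
    - [0,0,0,0]

```text
time: 3.73
tool_pos: [489.1, -25.7, 72.3]
orientation: [-0.0, 0.999, 0.033, 0.001]
contact_force: [-0.7, -0.3, 6.0]
finger_gap: 0.69
```

Request:
arm_command:
  targets:
    - [0,0.001,-0.01,0]
    - [0,0.0025,-0.02,0]
    - [0,0.005,-0.04,0]
    - [0,0.0085,-0.07,0]
    - [0,0.012,-0.1,0]

```text
time: 4.15
tool_pos: [488.1, -38.3, 172.3]
orientation: [0.0, 0.999, 0.032, -0.001]
contact_force: [0.8, 0.1, -2.4]
finger_gap: 0.69
```

```bash
python3 -c "
from h import *
s=st(); p,d=cams.snapshot('wrist'); cv2.imwrite('pics/w2.png',p[:,:,::-1])
plan([489,-38,172],3.8,[506,-266,172],93.5)
plan([506,-266,172],3.8,[506,-354,172],93.5)"
```

```text
t 4.15 tcp [488.1 -38.3 172.3] head 3.71 F [ 0.8  0.1 -2.4] gap 0.69 j [-0.54  0.01  0.57  1.93 -0.    1.21  0.1 ]
[[0.0001, 0.0163, -0.0, -6.41], [0.0003, 0.0327, -0.0, -12.81], [0.0004, 0.049, -0.0, -19.22], [0.0005, 0.0653, -0.0, -25.63], [0.0007, 0.0817, -0.0, -32.04]]
[[-0.0086, 0.0139, -0.0, -6.41], [-0.0171, 0.0278, -0.0, -12.81], [-0.0257, 0.0417, -0.0, -19.22], [-0.0342, 0.0557, -0.0, -25.63], [-0.0428, 0.0696, -0.0, -32.04]]
[[-0.0146, 0.0073, -0.0, -6.41], [-0.0293, 0.0145, -0.0, -12.81], [-0.0439, 0.0218, -0.0, -19.22], [-0.0585, 0.029, -0.0, -25.63]]
[[-0.0004, 0.0063, -0.0, -6.41], [-0.0008, 0.0125, -0.0, -12.81], [-0.0012, 0.0188, -0.0, -19.22], [-0.0017, 0.0251, -0.0, -25.63], [-0.0021, 0.0314, -0.0, -32.04]]
[[-0.0037, 0.0051, -0.0, -6.41], [-0.0074, 0.0102, -0.0, -12.81], [-0.011, 0.0153, -0.0, -19.22], [-0.0147, 0.0204, -0.0, -25.63], [-0.0184, 0.0255, -0.0, -32.04]]
[[-0.0058, 0.0024, -0.0, -6.41], [-0.0116, 0.0047, -0.0, -12.81], [-0.0175, 0.0071, -0.0, -19.22], [-0.0233, 0.0095, -0.0, -25.63]]
```

View pics/w2.png

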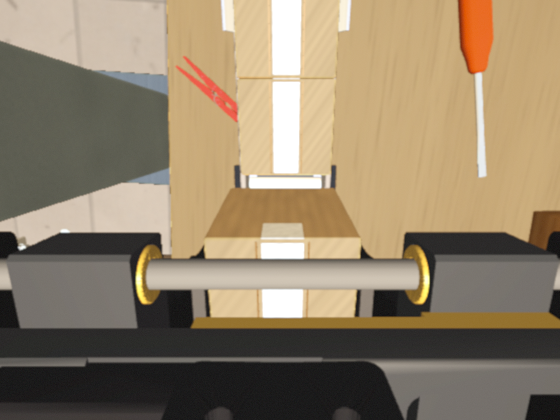

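Carton 0 is held. The other two have rolled to the stop, with the front edge at row ≈175. Now I turn it so the label faces the robot and set it in the -y half of the tray.

```bash
python3 -c "
from h import *
plan([489,-38,172],3.8,[506,-354,140],-86.6)
plan([506,-354,140],-86.6,[506,-354,43],-86.6,20)"
```

```text
[[-0.0003, 0.0226, 0.0023, 6.46], [-0.0006, 0.0452, 0.0046, 12.91], [-0.0009, 0.0678, 0.0069, 19.37], [-0.0011, 0.0904, 0.0091, 25.83], [-0.0014, 0.113, 0.0114, 32.29]]
[[0.0118, 0.0193, 0.0023, 6.46], [0.0237, 0.0385, 0.0046, 12.91], [0.0355, 0.0578, 0.0069, 19.37], [0.0473, 0.077, 0.0091, 25.83], [0.0592, 0.0963, 0.0114, 32.29]]
[[0.0203, 0.01, 0.0023, 6.46], [0.0406, 0.0199, 0.0046, 12.91], [0.0609, 0.0299, 0.0069, 19.37], [0.0812, 0.0398, 0.0091, 25.83]]
[[0.0, -0.0, 0.0194, -0.0], [0.0, -0.0, 0.0388, -0.0], [0.0, -0.0, 0.0582, -0.0], [0.0, -0.0, 0.0776, -0.0], [0.0, -0.0, 0.097, -0.0]]
```

Request:
arm_command:
  targets:
    - [0,0.0226,0.0023,6.46]
    - [-0.0006,0.0452,0.0046,12.9]
    - [-0.0009,0.0678,0.0069,19.4]
    - [-0.0011,0.0904,0.0091,25.8]
    - [-0.0014,0.113,0.0114,32.3]

```text
time: 4.62
tool_pos: [495.0, -151.8, 160.5]
orientation: [-0.0, 0.968, -0.249, 0.0]
contact_force: [0.3, 1.1, -1.9]
finger_gap: 0.689
```

Request:
arm_command:
  targets:
    - [0.0118,0.0193,0.0023,6.46]
    - [0.0237,0.0385,0.0046,12.9]
    - [0.0355,0.0578,0.0069,19.4]
    - [0.0473,0.077,0.0091,25.8]
    - [0.0592,0.0963,0.0114,32.3]

```text
time: 5.03
tool_pos: [501.0, -264.5, 149.0]
orientation: [-0.0, 0.861, -0.509, -0.0]
contact_force: [0.5, 0.5, -1.7]
finger_gap: 0.688
```

Request:
arm_command:
  targets:
    - [0.0203,0.01,0.0023,6.46]
    - [0.0406,0.0199,0.0046,12.9]
    - [0.0609,0.0299,0.0069,19.4]
    - [0.0812,0.0398,0.0091,25.8]
    - [0.0812,0.0398,0.0091,25.8]

```text
time: 5.45
tool_pos: [504.0, -359.1, 139.7]
orientation: [0.002, 0.724, -0.69, 0.001]
contact_force: [-0.7, 0.2, -1.3]
finger_gap: 0.69
```

Request:
arm_command:
  targets:
    - [0,0,0,0]
    - [0,0,0,0]
    - [0,0,0,0]

```text
time: 5.7
tool_pos: [506.4, -352.3, 139.6]
orientation: [-0.001, 0.728, -0.685, -0.0]
contact_force: [0.6, -0.8, -1.6]
finger_gap: 0.685
```

```bash
python3 - <<'E'
from h import *
st(); c=cams.get_calibration("wrist"); p,d=cams.snapshot("wrist")
cv2.imwrite("pics/w3.png",p[:,:,::-1]); np.savez("pics/w3.npz",d=d,p=p,**c)
E
```

```text
t 5.7 tcp [ 506.4 -352.3  139.6] head -86.52 F [ 0.6 -0.8 -1.6] gap 0.685 j [-0.14  0.42  0.89  1.68 -0.35  1.21 -0.67]
```

View pics/w3.png

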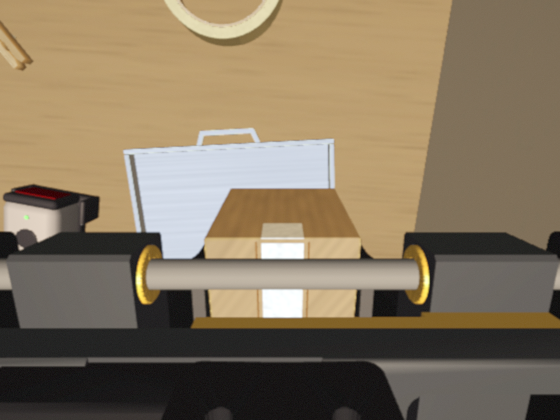

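The tray's far wall runs (127,152)–(333,142), and the scanner's red window at (42,193) faces +x. Next I check the tray pose.

```bash
python3 - <<'E'
from h import *
z=np.load("pics/w3.npz"); a,b=cast(z,[[126,152],[334,141]],[16,16]); print(a,b)
h=np.arctan2(a[0]-b[0],-(a[1]-b[1]))*-1; d=a-b; h=np.arctan2(-d[0],d[1]); print("len",np.linalg.norm(d),"head",np.degrees(h),"centre",(a+b)/2-65*np.array([np.cos(h),np.sin(h),0]))
E
```

```text
[ 545.95204094 -217.79535309   16.        ] [ 565.53584246 -391.63975035   16.        ]
len 174.94399029793095 head 6.42734845310076 centre [ 491.15249273 -311.99386397   16.        ]
```

Request:
arm_command:
  targets:
    - [0,0,0.025,0]
    - [0,0,0.05,0]
    - [0,0,0.075,0]
    - [0,0,0.09,0]
    - [0,0,0.096,0]

```text
time: 6.17
tool_pos: [505.1, -351.7, 41.2]
orientation: [0.0, 0.728, -0.686, -0.002]
contact_force: [-1.3, 0.2, -1.3]
finger_gap: 0.689
```

Request:
arm_command:
  targets:
    - [0,0,0.001,0]
    - [0,0,0.002,0]
    - [0,0,0.003,0]
    - [0,0,0.003,0]
    - [0,0,0.003,0]

```text
time: 6.58
tool_pos: [506.6, -354.2, 41.7]
orientation: [-0.0, 0.727, -0.686, 0.001]
contact_force: [0.2, 0.4, -2.0]
finger_gap: 0.691
```

Request:
arm_command:
  targets:
    - [0,0,0,0]
    - [0,0,0,0]
    - [0,0,0,0]
    - [0,0,0,0]
    - [0,0,0,0]
  grip: -0.7

```text
time: 7.0
tool_pos: [506.1, -353.9, 40.9]
orientation: [-0.0, 0.727, -0.686, 0.0]
contact_force: [0.2, 1.0, 0.4]
finger_gap: 0.843
```

Request:
arm_command:
  targets:
    - [0,0,-0.02,0]
    - [0,0,-0.05,0]
    - [0,0,-0.085,0]
    - [0,0,-0.12,0]
    - [0,0,-0.12,0]

```text
time: 7.42
tool_pos: [509.0, -357.0, 168.0]
orientation: [-0.002, 0.727, -0.686, 0.006]
contact_force: [1.2, -0.9, 0.5]
finger_gap: 0.854
```

```bash
python3 - <<'E'
from h import *
st(); c=cams.get_calibration("top"); p,d=cams.snapshot("top"); P=dpts(c,d)
c=cams.get_calibration("wrist"); p,d=cams.snapshot("wrist"); P=dpts(c,d)
cv2.imwrite("pics/w4.png",p[:,:,::-1]); np.savez("pics/w4.npz",d=d,p=p,**c)
m=(P[...,2]>45)&(P[...,2]<100)&(P[...,1]<-200); print(m.sum(),np.percentile(P[m],[1,50,99],axis=0).round(1))
plan([506,-354,163],-86.6,[489,-26,140],3.8)
E
```

```text
t 7.42 tcp [ 509. -357.  168.] head -86.69 F [ 1.2 -0.9  0.5] gap 0.854 j [-0.15  0.39  0.91  1.65 -0.33  1.25 -0.69]
15257 [[ 481.6 -480.9   46.1]
 [ 540.8 -479.8   71.3]
 [ 666.4 -325.7   99.3]]
[[-0.0235, -0.0002, 0.0016, -6.46], [-0.0469, -0.0004, 0.0033, -12.91], [-0.0704, -0.0005, 0.0049, -19.37], [-0.0938, -0.0007, 0.0066, -25.83], [-0.1173, -0.0009, 0.0082, -32.29]]
[[-0.0197, -0.0127, 0.0016, -6.46], [-0.0395, -0.0254, 0.0033, -12.91], [-0.0592, -0.038, 0.0049, -19.37], [-0.079, -0.0507, 0.0066, -25.83], [-0.0987, -0.0634, 0.0082, -32.29]]
[[-0.0099, -0.0213, 0.0016, -6.46], [-0.0198, -0.0425, 0.0033, -12.91], [-0.0297, -0.0638, 0.0049, -19.37], [-0.0397, -0.0851, 0.0066, -25.83]]
```

Request:
arm_command:
  targets:
    - [-0.0235,0,0.002,-6.46]
    - [-0.0469,0,0.003,-12.9]
    - [-0.0704,0,0.005,-19.4]
    - [-0.0938,0,0.006,-25.8]
    - [-0.1173,-0.001,0.007,-32.3]
  grip: -1

```text
time: 7.93
tool_pos: [498.8, -235.0, 151.8]
orientation: [0.0, 0.891, -0.454, -0.001]
contact_force: [-0.8, 0.3, -0.3]
finger_gap: 0.995
```

Request:
arm_command:
  targets:
    - [-0.0197,-0.0127,0,-6.46]
    - [-0.0395,-0.0254,0,-12.9]
    - [-0.0592,-0.038,0,-19.4]
    - [-0.079,-0.0507,0,-25.8]
    - [-0.0987,-0.0634,0,-32.3]

```text
time: 8.35
tool_pos: [492.9, -117.9, 152.1]
orientation: [0.0, 0.982, -0.188, -0.001]
contact_force: [0.1, -0.5, 0.4]
finger_gap: 0.999
```

Request:
arm_command:
  targets:
    - [-0.0099,-0.0213,0,-6.46]
    - [-0.0198,-0.0425,0,-12.9]
    - [-0.0297,-0.0638,0,-19.4]
    - [-0.0397,-0.0851,0,-25.8]
    - [-0.0397,-0.0851,0,-25.8]

```text
time: 8.77
tool_pos: [487.9, -20.0, 151.9]
orientation: [-0.001, 0.999, 0.038, -0.002]
contact_force: [-0.9, 0.5, 1.0]
finger_gap: 1.001
```

Request:
arm_command:
  targets:
    - [0,0,0,0]
    - [0,0,0,0]
    - [0,0,0,0]

```text
time: 9.02
tool_pos: [489.0, -27.0, 153.1]
orientation: [0.0, 1.0, 0.031, -0.001]
contact_force: [-0.4, -0.4, 0.7]
finger_gap: 0.999
```

```bash
cat >> h.py <<'E'
def lane():
    s=st(); c=cams.get_calibration("wrist"); p,d=cams.snapshot("wrist"); P=dpts(c,d)
    m=(P[...,2]>95)&(P[...,2]<135)&(abs(P[...,0]-486)<45); m[225:]=0
    q=P[m]; print(len(q))
    for y in range(-75,190,15):
        k=q[abs(q[:,1]-y)<3]
        if len(k)>20: print(y,np.percentile(k[:,0],[2,98]).round(1),k[:,2].mean().round(1))
    if len(q): print("yrange",np.percentile(q[:,1],[0.3,99.7]).round(1))
E
python3 -c "
from h import *
lane()"
```

```text
t 9.02 tcp [489.  -27.  153.1] head 3.58 F [-0.4 -0.4  0.7] gap 0.999 j [-0.56  0.03  0.57  1.96 -0.01  1.16  0.08]
13529
-15 [459.5 516.8] 107.9
0 [458.6 515.8] 109.5
15 [457.8 514.5] 111.5
30 [456.5 513.7] 113.3
45 [455.7 512.8] 115.1
60 [456.7 512.1] 116.2
yrange [-19.8  61.1]
```

Request:
arm_command:
  targets:
    - [0,0,0.025,0]
    - [0,0,0.05,0]
    - [0,0,0.07,0]
    - [0,0,0.08,0]
    - [0,0,0.08,0]

```text
time: 9.48
tool_pos: [487.5, -26.7, 71.5]
orientation: [0.001, 0.999, 0.032, -0.002]
contact_force: [-1.0, -0.5, 0.5]
finger_gap: 1.003
```

Request:
arm_command:
  targets:
    - [0,0,0,0]
    - [0,0,0,0]
    - [0,0,0,0]
    - [0,0,0,0]
    - [0,0,0,0]
  grip: 1
  squeeze: 20

```text
time: 9.9
tool_pos: [490.0, -25.6, 74.5]
orientation: [-0.0, 0.999, 0.033, 0.001]
contact_force: [0.3, -0.0, 0.5]
finger_gap: 0.706
```

Request:
arm_command:
  targets:
    - [0,0,0,0]
    - [0,0,0,0]
    - [0,0,0,0]
    - [0,0,0,0]

```text
time: 10.23
tool_pos: [489.9, -25.6, 74.4]
orientation: [-0.0, 0.999, 0.033, 0.0]
contact_force: [-1.4, -0.2, 5.7]
finger_gap: 0.69
```

Request:
arm_command:
  targets:
    - [0,0.001,-0.01,0]
    - [0,0.0025,-0.02,0]
    - [0,0.005,-0.04,0]
    - [0,0.0085,-0.07,0]
    - [0,0.012,-0.1,0]

```text
time: 10.65
tool_pos: [489.1, -38.2, 174.6]
orientation: [0.0, 0.999, 0.032, -0.001]
contact_force: [1.4, 1.0, -3.2]
finger_gap: 0.687
```

```bash
python3 -c "
from h import *
lane()
plan([489,-38,172],3.8,[501,-265,172],-86.6)"
```

```text
t 10.65 tcp [489.1 -38.2 174.6] head 3.72 F [ 1.4  1.  -3.2] gap 0.687 j [-0.55  0.01  0.58  1.93 -0.    1.21  0.1 ]
8835
0 [458.  513.8] 109.7
15 [457.1 514.7] 111.5
30 [456.3 513.8] 113.3
45 [455.5 512.8] 115.1
60 [471.1 512.7] 116.2
yrange [-1.5 59. ]
[[-0.0002, 0.0162, -0.0, 6.46], [-0.0004, 0.0325, -0.0, 12.91], [-0.0007, 0.0487, -0.0, 19.37], [-0.0009, 0.0649, -0.0, 25.83], [-0.0011, 0.0812, -0.0, 32.29]]
[[0.0085, 0.0138, -0.0, 6.46], [0.017, 0.0277, -0.0, 12.91], [0.0255, 0.0415, -0.0, 19.37], [0.0339, 0.0554, -0.0, 25.83], [0.0424, 0.0692, -0.0, 32.29]]
[[0.0146, 0.0072, -0.0, 6.46], [0.0291, 0.0143, -0.0, 12.91], [0.0437, 0.0215, -0.0, 19.37], [0.0583, 0.0287, -0.0, 25.83]]
```

Request:
arm_command:
  targets:
    - [0,0.016,0,6.46]
    - [0,0.0325,0,12.9]
    - [0,0.0487,0,19.4]
    - [-0.001,0.0649,0,25.8]
    - [-0.001,0.0812,0,32.3]

```text
time: 11.12
tool_pos: [494.1, -119.8, 174.1]
orientation: [-0.0, 0.968, -0.249, 0.0]
contact_force: [0.7, 0.4, -3.0]
finger_gap: 0.69
```

Request:
arm_command:
  targets:
    - [0.0085,0.0138,0,6.46]
    - [0.017,0.0277,0,12.9]
    - [0.0255,0.0415,0,19.4]
    - [0.034,0.0554,0,25.8]
    - [0.0424,0.0692,0,32.3]

```text
time: 11.53
tool_pos: [498.4, -200.8, 174.0]
orientation: [-0.0, 0.861, -0.509, 0.0]
contact_force: [-0.1, -0.3, -2.6]
finger_gap: 0.689
```

Request:
arm_command:
  targets:
    - [0.0146,0.0072,0,6.46]
    - [0.029,0.0143,0,12.9]
    - [0.0437,0.0215,0,19.4]
    - [0.0583,0.0287,0,25.8]
    - [0.0583,0.0287,0,25.8]

```text
time: 11.95
tool_pos: [500.9, -268.9, 174.3]
orientation: [0.001, 0.724, -0.689, 0.001]
contact_force: [-0.3, -0.6, -1.7]
finger_gap: 0.687
```

Request:
arm_command:
  targets:
    - [0,0,0,0]
    - [0,0,0,0]
    - [0,0,0.02,0]
    - [0,0,0.05,0]
    - [0,0,0.08,0]

```text
time: 12.37
tool_pos: [503.3, -263.3, 93.7]
orientation: [-0.001, 0.729, -0.685, 0.001]
contact_force: [-0.4, 0.0, -2.4]
finger_gap: 0.688
```

```bash
python3 -c "
from h import *
st()"
```

```text
t 12.37 tcp [ 503.3 -263.3   93.7] head -86.45 F [-0.4  0.  -2.4] gap 0.688 j [-0.27  0.33  0.83  1.85 -0.28  1.08 -0.84]
```

Request:
arm_command:
  targets:
    - [0,0,0.02,0]
    - [0,0,0.035,0]
    - [0,0,0.045,0]
    - [0,0,0.05,0]
    - [0,0,0.051,0]

```text
time: 12.78
tool_pos: [502.2, -263.8, 42.5]
orientation: [-0.0, 0.728, -0.686, -0.0]
contact_force: [-0.9, 0.0, -1.6]
finger_gap: 0.689
```

Request:
arm_command:
  targets:
    - [0,0,0,0]
    - [0,0,0,0]
    - [0,0,0,0]

```text
time: 13.03
tool_pos: [502.6, -265.0, 43.6]
orientation: [-0.0, 0.727, -0.686, 0.001]
contact_force: [-0.1, 0.2, -1.5]
finger_gap: 0.689
```

Request:
arm_command:
  targets:
    - [0,0,0,0]
    - [0,0,0,0]
    - [0,0,0,0]
    - [0,0,0,0]
    - [0,0,0,0]
  grip: -0.7

```text
time: 13.45
tool_pos: [502.1, -264.9, 42.9]
orientation: [-0.0, 0.727, -0.686, 0.0]
contact_force: [-0.5, -0.1, -0.1]
finger_gap: 0.843
```

Request:
arm_command:
  targets:
    - [0,0,-0.02,0]
    - [0,0,-0.05,0]
    - [0,0,-0.085,0]
    - [0,0,-0.12,0]
    - [0,0,-0.15,0]

```text
time: 13.87
tool_pos: [502.0, -265.2, 195.0]
orientation: [-0.0, 0.727, -0.686, 0.001]
contact_force: [0.1, -0.0, 0.3]
finger_gap: 0.851
```

```bash
python3 -c "
from h import *
st()
plan([501,-265,194],-86.6,[440,-215,280],-90)"
```

```text
t 13.87 tcp [ 502.  -265.2  195. ] head -86.7 F [ 0.1 -0.   0.3] gap 0.851 j [-0.33  0.22  0.88  1.74 -0.18  1.27 -0.92]
[[-0.0134, 0.0145, -0.0215, 0.85], [-0.0268, 0.029, -0.043, 1.7], [-0.0401, 0.0434, -0.0645, 2.55], [-0.0535, 0.0579, -0.086, 3.4]]
```

```bash
python3 -c "
from h import *
plan([501,-265,194],-86.6,[405,-190,280],-86.6)"
```

```text
[[-0.0161, 0.0183, -0.0172, -0.0], [-0.0322, 0.0366, -0.0344, -0.0], [-0.0483, 0.0548, -0.0516, -0.0], [-0.0644, 0.0731, -0.0688, -0.0], [-0.0806, 0.0914, -0.086, -0.0]]
```

Request:
arm_command:
  targets:
    - [-0.016,0.018,-0.017,0]
    - [-0.032,0.037,-0.034,0]
    - [-0.048,0.055,-0.052,0]
    - [-0.064,0.073,-0.069,0]
    - [-0.081,0.091,-0.086,0]
  grip: -1

```text
time: 14.28
tool_pos: [405.2, -189.1, 279.5]
orientation: [-0.0, 0.727, -0.687, 0.0]
contact_force: [-0.3, 0.6, 0.3]
finger_gap: 0.996
```

Request:
arm_command:
  targets:
    - [0,0,0,0]
    - [0,0,0,0]
    - [0,0,0,0]
    - [0,0,0,0]

```text
time: 14.62
tool_pos: [406.3, -189.8, 277.8]
orientation: [0.001, 0.727, -0.687, -0.0]
contact_force: [-0.4, 0.3, -0.4]
finger_gap: 1.001
```

```bash
python3 - <<'E'
from h import *
st(); c=cams.get_calibration("wrist"); p,d=cams.snapshot("wrist"); P=dpts(c,d)
cv2.imwrite("pics/w5.png",p[:,:,::-1]); np.savez("pics/w5.npz",d=d,p=p,**c)
m=(P[...,2]>40)&(P[...,2]<95)&(P[...,1]<-90)&(P[...,1]>-440)&(P[...,0]<600); m[235:]=0
n,l,s,ce=cv2.connectedComponentsWithStats(m.astype(np.uint8))
for i in range(1,n):
    if s[i,4]>150:
        q=P[l==i]; zt=np.percentile(q[:,2],90); k=q[q[:,2]>zt-6]; print(s[i],"z",zt.round(1),cv2.minAreaRect(k[:,:2].astype(np.float32)))
E
```

```text
t 14.62 tcp [ 406.3 -189.8  277.8] head -86.73 F [-0.4  0.3 -0.4] gap 1.001 j [-0.49 -0.23  0.75  1.87  0.16  1.45 -1.29]
[ 326   71   64   60 3594] z 72.0 ((505.90606689453125, -265.0141296386719), (59.49231719970703, 60.25607681274414), 3.33840274810791)
[ 402   71   74   61 3958] z 71.9 ((510.9447021484375, -353.787353515625), (59.42812728881836, 61.12291717529297), 3.2247374057769775)
[ 225   91   49  101 3498] z 48.0 ((454.61627197265625, -146.85491943359375), (42.524288177490234, 110.58433532714844), 82.62033081054688)
```

View pics/w5.png

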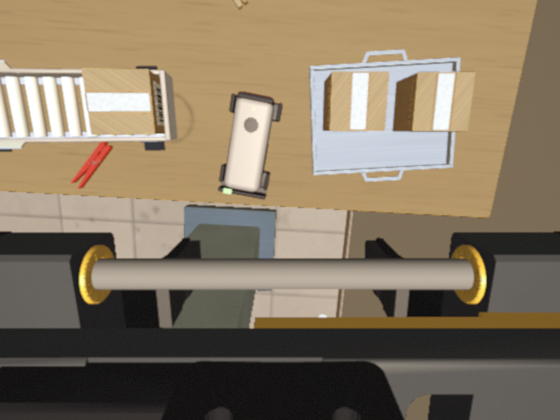

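Both cartons stand in the tray with label strips at (360,101) and (444,101), and the scanner lies at (248,141). Depth puts the tops at 72 mm, with centres (506,-265) and (511,-354). Now I check the tray frame and plan the scanner grasp.

```bash
python3 - <<'E'
from h import *
z=np.load("pics/w5.npz"); q=cast(z,[[311,67],[460,58],[453,167],[314,175]],[16]*4); print(q.round(1)); ce=q.mean(0); print(ce, [np.linalg.norm(q[i]-q[(i+1)%4]).round(1) for i in range(4)])
v=q[0]+q[1]-q[2]-q[3]; h=np.arctan2(v[1],v[0]); print(np.degrees(h))
R=np.array([[np.cos(h),np.sin(h)],[-np.sin(h),np.cos(h)]])
for c in([505.9,-265],[510.9,-353.8]): print(R@(np.array(c)-ce[:2]))
print("handle",cast(z,[382,181],[16]),cast(z,[382,181],[10]))
plan([405,-190,280],-86.6,[454.6,-147,90],-97.4)
plan([454.6,-147,90],-97.4,[454.6,-147,26],-97.4)
plan([454.6,-147,130],-97.4,[356,-362,90],-86.7)
plan([356,-362,90],-86.7,[356,-362,37],-86.7)
plan([356,-362,37],-86.7,[350,-273.5,37],-86.7,12)
E
```

```text
[[ 546.1 -215.9   16. ]
 [ 565.9 -390.6   16. ]
 [ 438.5 -405.9   16. ]
 [ 418.2 -229.8   16. ]]
[ 492.17052099 -310.52939222   16.        ] [np.float64(175.8), np.float64(128.3), np.float64(177.2), np.float64(128.6)]
6.519001542570547
[18.80978327 43.6762659 ]
[ 13.69574945 -45.11723982]
handle [[ 415.48008593 -317.85397547   16.        ]] [[ 414.67949421 -319.76160367   10.        ]]
[[-0.0067, -0.0087, 0.0317, 1.8], [-0.0133, -0.0174, 0.0633, 3.6], [-0.02, -0.026, 0.095, 5.4], [-0.0267, -0.0347, 0.1267, 7.2], [-0.0333, -0.0434, 0.1583, 9.0]]
[[-0.0079, -0.0075, 0.0317, 1.8]]
[[-0.0, 0.0, 0.032, -0.0], [-0.0, 0.0, 0.064, -0.0]]
[[0.0323, 0.01, 0.0057, -1.53], [0.0645, 0.02, 0.0114, -3.06], [0.0968, 0.03, 0.0171, -4.59], [0.1291, 0.0401, 0.0229, -6.11], [0.1614, 0.0501, 0.0286, -7.64]]
[[0.0307, 0.0142, 0.0057, -1.53], [0.0613, 0.0284, 0.0114, -3.06]]
[[0.0, -0.0, 0.0265, -0.0], [0.0, -0.0, 0.053, -0.0]]
[[-0.0111, 0.0001, -0.0, -0.0], [-0.0222, 0.0002, -0.0, -0.0], [-0.0333, 0.0003, -0.0, -0.0], [-0.0443, 0.0004, -0.0, -0.0], [-0.0554, 0.0006, -0.0, -0.0]]
[[-0.0111, 0.0001, -0.0, -0.0], [-0.0222, 0.0002, -0.0, -0.0], [-0.0333, 0.0003, -0.0, -0.0]]
```

```bash
python3 - <<'E'
from h import *
z=np.load("pics/w5.npz"); P=dpts(z,z["d"])
m=(P[...,2]>95)&(P[...,2]<118)&(abs(P[...,0]-486)<50); m[235:]=0; m[:,250:]=0
q=P[m]; print(len(q),np.percentile(q,[.5,50,99.5],axis=0).round(1))
for x in (465,475,485,495,505): k=q[abs(q[:,0]-x)<3]; i=k[:,1]<np.percentile(k[:,1],4); print(x,k[i].mean(0).round(1))
m=(P[...,2]>25)&(P[...,2]<95)&(abs(P[...,0]-486)<60)&(P[...,1]<-45)&(P[...,1]>-110); m[235:]=0; print(np.percentile(P[m],[1,50],axis=0).round(1))
E
```

```text
4472 [[458.4 -60.1  96.4]
 [489.9 -29.6 106.1]
 [519.    0.8 110.6]]
465 [464.9 -60.4 100.3]
475 [474.8 -59.8 100.3]
485 [484.9 -58.9  99.8]
495 [495.2 -58.4 100.2]
505 [504.7 -57.5 100.4]
[[453.8 -59.9  26.4]
 [490.8 -55.9  58. ]]
```

```bash
python3 - <<'E'
from h import *
plan([405.5,-190,279],-86.7,[454.6,-148,130],-97.4)
E
```

```text
[[-0.0078, -0.0103, 0.0298, 2.14], [-0.0156, -0.0206, 0.0596, 4.28], [-0.0235, -0.0309, 0.0894, 6.42], [-0.0313, -0.0411, 0.1192, 8.56], [-0.0391, -0.0514, 0.149, 10.7]]
```

Request:
arm_command:
  targets:
    - [-0.008,-0.01,0.03,2.1]
    - [-0.016,-0.021,0.06,4.3]
    - [-0.0235,-0.031,0.09,6.4]
    - [-0.031,-0.041,0.119,8.6]
    - [-0.039,-0.0515,0.149,10.7]

```text
time: 15.08
tool_pos: [455.6, -147.9, 127.5]
orientation: [-0.001, -0.659, 0.752, -0.0]
contact_force: [1.1, 1.2, -0.7]
finger_gap: 1.002
```

Request:
arm_command:
  targets:
    - [0,0,0,0]
    - [0,0,0,0]
    - [0,0,0,0]
    - [0,0,0,0]

```text
time: 15.42
tool_pos: [456.3, -148.5, 131.3]
orientation: [0.001, -0.66, 0.751, -0.001]
contact_force: [0.3, -0.6, 0.0]
finger_gap: 1.003
```

```bash
python3 -c "
from h import *
st()"
```

```text
t 15.42 tcp [ 456.3 -148.5  131.3] head -97.42 F [ 0.3 -0.6  0. ] gap 1.003 j [-0.51  0.02  0.79  2.01 -0.02  1.11 -1.42]
```

Request:
arm_command:
  targets:
    - [0,0.001,0.025,0]
    - [0,0.001,0.05,0]
    - [0,0.001,0.07,0]
    - [0,0.001,0.082,0]
    - [0,0.001,0.087,0]

```text
time: 15.83
tool_pos: [454.3, -147.5, 42.6]
orientation: [0.0, -0.66, 0.751, 0.0]
contact_force: [0.5, 0.4, 0.5]
finger_gap: 1.001
```

Request:
arm_command:
  targets:
    - [0,0,0,0]
    - [0,0,0,0]
    - [0,0,0,0]
    - [0,0,0,0]

```text
time: 16.17
tool_pos: [455.6, -147.3, 43.9]
orientation: [0.001, -0.66, 0.751, -0.001]
contact_force: [-0.7, -0.6, 0.8]
finger_gap: 1.0
```

Request:
arm_command:
  targets:
    - [0,0,0,0]
    - [0,0,0,0]
    - [0,0,0,0]
    - [0,0,0,0]
    - [0,0,0,0]
  grip: 1
  squeeze: 35

```text
time: 16.58
tool_pos: [454.5, -147.1, 42.7]
orientation: [0.0, -0.66, 0.751, 0.0]
contact_force: [0.3, -0.3, 0.3]
finger_gap: 0.708
```

Request:
arm_command:
  targets:
    - [0,0,0,0]
    - [0,0,0,0]
    - [0,0,0,0]
    - [0,0,0,0]
    - [0,0,0,0]

```text
time: 17.0
tool_pos: [454.5, -147.1, 42.6]
orientation: [0.0, -0.66, 0.751, 0.0]
contact_force: [0.0, 0.1, -0.4]
finger_gap: 0.497
```

```bash
python3 -c "
from h import *
st()"
```

```text
t 17.0 tcp [ 454.5 -147.1   42.6] head -97.37 F [ 0.   0.1 -0.4] gap 0.497 j [-0.47  0.18  0.79  2.1  -0.16  0.93 -1.3 ]
```

```bash
python3 - <<'E'
from h import *
plan([454.5,-147.1,143],-97.4,[356,-362,140],-86.7)
plan([356,-362,140],-86.7,[356,-362,54],-86.7,20)
E
```

```text
[[0.0323, 0.01, 0.0004, -1.53], [0.0645, 0.02, 0.0009, -3.06], [0.0968, 0.03, 0.0013, -4.59], [0.129, 0.04, 0.0017, -6.11], [0.1613, 0.05, 0.0021, -7.64]]
[[0.0306, 0.0142, 0.0004, -1.53], [0.0613, 0.0284, 0.0009, -3.06]]
[[0.0, -0.0, 0.0172, -0.0], [0.0, -0.0, 0.0344, -0.0], [0.0, -0.0, 0.0516, -0.0], [0.0, -0.0, 0.0688, -0.0], [0.0, -0.0, 0.086, -0.0]]
```

Request:
arm_command:
  targets:
    - [0,0,-0.01,0]
    - [0,0,-0.025,0]
    - [0,0,-0.05,0]
    - [0,0,-0.075,0]
    - [0,0,-0.1,0]

```text
time: 17.42
tool_pos: [453.9, -147.5, 144.0]
orientation: [-0.0, -0.66, 0.751, 0.0]
contact_force: [0.9, -0.3, -1.2]
finger_gap: 0.504
```

```bash
python3 -c "
from h import *
st()"
```

```text
t 17.42 tcp [ 453.9 -147.5  144. ] head -97.41 F [ 0.9 -0.3 -1.2] gap 0.504 j [-0.53 -0.    0.8   2.    0.    1.14 -1.44]
```

Request:
arm_command:
  targets:
    - [0.032,0.01,0,-1.5]
    - [0.0645,0.02,0,-3.1]
    - [0.097,0.03,0.001,-4.6]
    - [0.129,0.04,0.002,-6.1]
    - [0.1613,0.05,0.003,-7.6]

```text
time: 17.83
tool_pos: [383.3, -301.9, 140.3]
orientation: [-0.001, 0.709, -0.705, 0.0]
contact_force: [1.1, -0.2, -1.7]
finger_gap: 0.501
```

Request:
arm_command:
  targets:
    - [0.031,0.014,0,-1.5]
    - [0.0613,0.0284,0,-3.1]
    - [0.0613,0.0284,0,-3.1]
    - [0.0613,0.0284,0,-3.1]
    - [0.0613,0.0284,0,-3.1]

```text
time: 18.25
tool_pos: [356.1, -361.5, 139.7]
orientation: [-0.0, 0.727, -0.686, -0.0]
contact_force: [0.4, 0.8, -2.6]
finger_gap: 0.506
```

```bash
python3 - <<'E'
from h import *
st(); c=cams.get_calibration("wrist"); p,d=cams.snapshot("wrist"); P=dpts(c,d)
cv2.imwrite("pics/w6.png",p[:,:,::-1]); np.savez("pics/w6.npz",d=d,p=p,**c)
m=(P[...,2]>62)&(P[...,2]<80)&(P[...,1]<-220)&(P[...,1]>-440)&(P[...,0]<560); m[235:]=0
n,l,s,ce=cv2.connectedComponentsWithStats(m.astype(np.uint8))
for i in range(1,n):
    if s[i,4]>150: print(s[i],cv2.minAreaRect(P[l==i][:,:2].astype(np.float32)))
E
```

```text
t 18.25 tcp [ 356.1 -361.5  139.7] head -86.7 F [ 0.4  0.8 -2.6] gap 0.506 j [-0.23  0.12  1.05  1.94 -0.12  1.14 -0.66]
[  90    0  104   36 3512] ((484.5965576171875, -266.6293029785156), (19.811683654785156, 60.37394714355469), 5.044000148773193)
[ 236    0   98   37 3475] ((489.169677734375, -355.27459716796875), (18.559593200683594, 60.13279724121094), 3.4954545497894287)
```

View pics/w6.png

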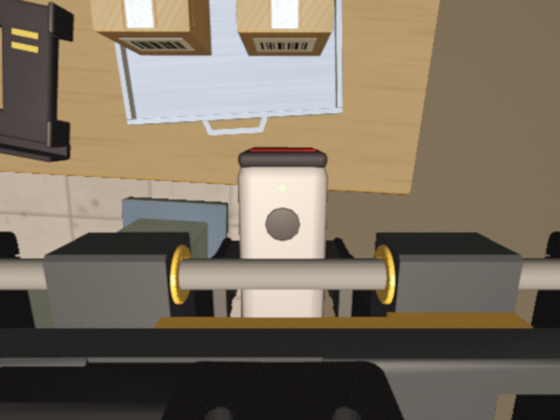

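The held scanner is straight at column 283 and lined up with old_0's label at (284,46). I lower it and hold, then shift to old_1.

Request:
arm_command:
  targets:
    - [0,0,0.02,0]
    - [0,0,0.04,0]
    - [0,0,0.06,0]
    - [0,0,0.077,0]
    - [0,0,0.086,0]

```text
time: 18.72
tool_pos: [356.3, -359.4, 51.7]
orientation: [-0.0, 0.728, -0.685, -0.002]
contact_force: [-1.1, 0.6, -0.9]
finger_gap: 0.503
```

Request:
arm_command:
  targets:
    - [0,0,0,0]
    - [0,0,0,0]
    - [0,0,0,0]
    - [0,0,0,0]
    - [0,0,0,0]

```text
time: 19.13
tool_pos: [356.8, -362.4, 54.6]
orientation: [-0.0, 0.727, -0.686, 0.001]
contact_force: [0.3, 0.4, -0.9]
finger_gap: 0.505
```

```bash
python3 - <<'E'
from h import *
s=st(); print(abs(s["qvel"]).max()); c=cams.get_calibration("wrist"); p,d=cams.snapshot("wrist"); P=dpts(c,d)
cv2.imwrite("pics/w7.png",p[:,:,::-1])
# scanner top points
m=(P[...,2]>50)&(P[...,2]<70)&(P[...,0]<420)&(P[...,0]>340)&(abs(P[...,1]+361)<30); m[235:]=0
q=P[m]; print(len(q),"z range by x",[(x,q[abs(q[:,0]-x)<3][:,2].mean().round(1),q[abs(q[:,0]-x)<3][:,1].mean().round(1)) for x in range(365,415,8) if (abs(q[:,0]-x)<3).sum()>5])
E
```

```text
t 19.13 tcp [ 356.8 -362.4   54.6] head -86.65 F [ 0.3  0.4 -0.9] gap 0.505 j [-0.14  0.28  0.99  2.02 -0.29  0.98 -0.52]
0.003222175042340296
7538 z range by x [(373, np.float64(58.6), np.float64(-358.4)), (381, np.float64(59.0), np.float64(-361.0)), (389, np.float64(58.5), np.float64(-360.3)), (397, np.float64(58.5), np.float64(-360.0)), (405, np.float64(57.6), np.float64(-359.6)), (413, np.float64(55.7), np.float64(-361.7))]
```

Request:
arm_command:
  targets:
    - [0,0,0,0]
    - [0,0,0,0]
    - [0,0,0,0]
    - [0,0,0,0]
    - [0,0,0,0]

```text
time: 19.6
tool_pos: [356.0, -362.1, 53.6]
orientation: [-0.0, 0.727, -0.686, -0.0]
contact_force: [-0.4, 0.9, -2.3]
finger_gap: 0.501
```

Request:
arm_command:
  targets:
    - [0,0,0,0]
    - [0,0,0,0]
    - [0,0,0,0]
    - [0,0,0,0]
    - [0,0,0,0]

```text
time: 20.02
tool_pos: [356.1, -362.1, 53.6]
orientation: [-0.0, 0.727, -0.686, -0.0]
contact_force: [-1.0, -0.6, -1.3]
finger_gap: 0.501
```

Request:
arm_command:
  targets:
    - [0,0,0,0]
    - [0,0,0,0]
    - [0,0,0,0]
    - [0,0,0,0]
    - [0,0,0,0]

```text
time: 20.43
tool_pos: [356.1, -362.1, 53.6]
orientation: [-0.0, 0.727, -0.686, 0.0]
contact_force: [0.5, 0.1, -1.5]
finger_gap: 0.503
```

```bash
python3 - <<'E'
from h import *
s=st(); print(abs(s["qvel"]).max())
E
```

```text
t 20.43 tcp [ 356.1 -362.1   53.6] head -86.66 F [ 0.5  0.1 -1.5] gap 0.503 j [-0.14  0.29  0.99  2.02 -0.29  0.98 -0.52]
0.002443277598089565
```

Request:
arm_command:
  targets:
    - [0,0,0,0]
    - [0,0,0,0]
    - [0,0,0,0]
    - [0,0,0,0]
    - [0,0,0,0]

```text
time: 20.85
tool_pos: [356.1, -362.1, 53.6]
orientation: [-0.0, 0.727, -0.686, 0.0]
contact_force: [0.2, -0.3, -1.4]
finger_gap: 0.501
```

Request:
arm_command:
  targets:
    - [-0.01,0,0,0]
    - [-0.025,0,0,0]
    - [-0.04,0,0,0]
    - [-0.055,0.001,0,0]
    - [-0.07,0.001,0,0]

```text
time: 21.27
tool_pos: [350.6, -291.7, 53.5]
orientation: [0.0, 0.727, -0.686, -0.0]
contact_force: [-0.1, -0.4, -1.7]
finger_gap: 0.498
```

Request:
arm_command:
  targets:
    - [-0.01,0,0,0]
    - [-0.018,0,0,0]
    - [-0.018,0,0,0]
    - [-0.018,0,0,0]
    - [-0.018,0,0,0]

```text
time: 21.68
tool_pos: [350.2, -275.0, 53.9]
orientation: [-0.0, 0.727, -0.686, 0.0]
contact_force: [-1.0, -0.6, -1.7]
finger_gap: 0.503
```

Request:
arm_command:
  targets:
    - [0,0,0,0]
    - [0,0,0,0]
    - [0,0,0,0]
    - [0,0,0,0]
    - [0,0,0,0]

```text
time: 22.1
tool_pos: [349.9, -274.5, 53.6]
orientation: [0.0, 0.727, -0.686, -0.0]
contact_force: [-0.2, 0.6, -1.5]
finger_gap: 0.5
```

```bash
python3 - <<'E'
from h import *
s=st(); print(abs(s["qvel"]).max()); c=cams.get_calibration("wrist"); p,d=cams.snapshot("wrist"); P=dpts(c,d)
cv2.imwrite("pics/w8.png",p[:,:,::-1])
m=(P[...,2]>50)&(P[...,2]<66)&(P[...,0]<420)&(P[...,0]>340)&(abs(P[...,1]+272)<30); m[235:]=0
q=P[m]; print([(x,q[abs(q[:,0]-x)<3][:,2].mean().round(1),q[abs(q[:,0]-x)<3][:,1].mean().round(1)) for x in range(373,405,8) if (abs(q[:,0]-x)<3).sum()>5])
g=p.astype(int); m=(P[...,0]>455)&(P[...,0]<490)&(P[...,2]>25)&(P[...,2]<65)&(abs(P[...,1]+265)<45); m[235:]=0; q=P[m]
if len(q): print(np.percentile(q,[2,50,98],axis=0).round(1))
E
```

```text
t 22.1 tcp [ 349.9 -274.5   53.6] head -86.69 F [-0.2  0.6 -1.5] gap 0.5 j [-0.38  0.07  1.02  2.17 -0.07  0.94 -0.82]
0.002663139557653517
[(373, np.float64(58.0), np.float64(-273.2)), (381, np.float64(57.5), np.float64(-272.6)), (389, np.float64(57.4), np.float64(-272.3)), (397, np.float64(56.5), np.float64(-272.1))]
[[ 474.2 -294.6   25.1]
 [ 475.5 -267.    27.9]
 [ 477.5 -238.8   31.6]]
```

View pics/w8.png

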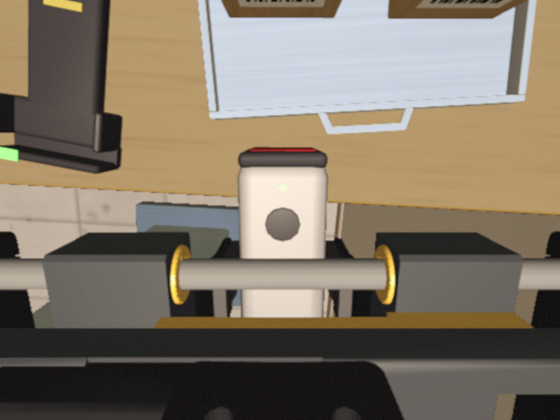

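The scanner at column 283 is centred on old_1's face (label at ≈(283,0)). Now I hold.

Request:
arm_command:
  targets:
    - [0,0,0,0]
    - [0,0,0,0]
    - [0,0,0,0]
    - [0,0,0,0]
    - [0,0,0,0]

```text
time: 22.57
tool_pos: [350.0, -274.3, 53.7]
orientation: [-0.0, 0.727, -0.686, 0.0]
contact_force: [-0.6, -0.2, -1.9]
finger_gap: 0.502
```

Request:
arm_command:
  targets:
    - [0,0,0,0]
    - [0,0,0,0]
    - [0,0,0,0]
    - [0,0,0,0]
    - [0,0,0,0]

```text
time: 22.98
tool_pos: [350.0, -274.3, 53.6]
orientation: [-0.0, 0.727, -0.686, -0.0]
contact_force: [0.2, 0.7, -1.6]
finger_gap: 0.502
```

Request:
arm_command:
  targets:
    - [0,0,0,0]
    - [0,0,0,0]
    - [0,0,0,0]
    - [0,0,0,0]
    - [0,0,0,0]

```text
time: 23.4
tool_pos: [350.0, -274.3, 53.7]
orientation: [-0.0, 0.727, -0.686, 0.0]
contact_force: [-0.1, -0.9, -1.5]
finger_gap: 0.497
```

Request:
arm_command:
  targets:
    - [0,0,0,0]
    - [0,0,0,0]
    - [0,0,0,0]
    - [0,0,0,0]
    - [0,0,0,0]

```text
time: 23.82
tool_pos: [350.0, -274.3, 53.6]
orientation: [-0.0, 0.727, -0.686, 0.0]
contact_force: [-0.2, 0.5, -2.0]
finger_gap: 0.503
```

Request:
arm_command:
  targets:
    - [0,0,-0.015,0]
    - [0,0,-0.035,0]
    - [0,0,-0.06,0]
    - [0,0,-0.08,0]
    - [0,0,-0.09,0]

```text
time: 24.23
tool_pos: [351.1, -275.0, 145.9]
orientation: [-0.001, 0.727, -0.686, 0.002]
contact_force: [0.0, 0.2, -1.2]
finger_gap: 0.498
```

```bash
python3 - <<'E'
from h import *
st()
plan([350,-274.4,143.5],-86.7,[454.5,-147.1,143.5],-97.4)
E
```

```text
t 24.23 tcp [ 351.1 -275.   145.9] head -86.67 F [ 0.   0.2 -1.2] gap 0.498 j [-0.41 -0.15  0.96  2.07  0.14  1.16 -1.02]
[[-0.0242, -0.0223, -0.0, 2.14], [-0.0484, -0.0447, -0.0, 4.28], [-0.0726, -0.067, -0.0, 6.42], [-0.0969, -0.0893, -0.0, 8.56], [-0.1211, -0.1117, -0.0, 10.7]]
```

Request:
arm_command:
  targets:
    - [-0.024,-0.022,0,2.1]
    - [-0.048,-0.045,0,4.3]
    - [-0.0726,-0.067,0,6.4]
    - [-0.097,-0.0893,0,8.6]
    - [-0.1211,-0.1117,0,10.7]

```text
time: 24.65
tool_pos: [454.9, -145.3, 143.0]
orientation: [0.0, -0.66, 0.752, 0.0]
contact_force: [1.5, -1.1, -1.4]
finger_gap: 0.5
```

Request:
arm_command:
  targets:
    - [0,0,0,0]
    - [0,0,0,0]
    - [0,0,0,0]
    - [0,0,0,0]

```text
time: 24.98
tool_pos: [453.6, -147.9, 143.2]
orientation: [-0.0, -0.66, 0.752, 0.0]
contact_force: [0.5, 0.0, -0.8]
finger_gap: 0.502
```

Request:
arm_command:
  targets:
    - [0,0,0.02,0]
    - [0,0,0.04,0]
    - [0,0,0.05,0]
    - [0,0,0.05,0]
    - [0,0,0.05,0]

```text
time: 25.4
tool_pos: [453.8, -147.6, 93.6]
orientation: [-0.0, -0.66, 0.752, 0.0]
contact_force: [0.8, 1.0, -0.4]
finger_gap: 0.501
```

```bash
python3 - <<'E'
from h import *
st()
E
```

```text
t 25.4 tcp [ 453.8 -147.6   93.6] head -97.45 F [ 0.8  1.  -0.4] gap 0.501 j [-0.52  0.08  0.81  2.05 -0.07  1.04 -1.37]
```

Request:
arm_command:
  targets:
    - [-0.0005,-0.0005,0.012,0]
    - [-0.0005,-0.0005,0.024,0]
    - [-0.0005,-0.0005,0.034,0]
    - [-0.0005,-0.0005,0.042,0]
    - [-0.0005,-0.0005,0.047,0]

```text
time: 25.82
tool_pos: [455.0, -146.5, 46.3]
orientation: [0.0, -0.66, 0.751, 0.0]
contact_force: [0.1, 0.8, -1.4]
finger_gap: 0.504
```

Request:
arm_command:
  targets:
    - [0,0,0.002,0]
    - [0,0,0.0035,0]
    - [0,0,0.0035,0]
    - [0,0,0.0035,0]

```text
time: 26.15
tool_pos: [455.4, -146.6, 43.5]
orientation: [0.0, -0.66, 0.751, -0.0]
contact_force: [-0.9, 0.8, -1.6]
finger_gap: 0.505
```

```bash
python3 - <<'E'
from h import *
st()
E
```

```text
t 26.15 tcp [ 455.4 -146.6   43.5] head -97.36 F [-0.9  0.8 -1.6] gap 0.505 j [-0.49  0.18  0.8   2.09 -0.16  0.93 -1.3 ]
```

Request:
arm_command:
  targets:
    - [0,0,0,0]
    - [0,0,0,0]
    - [0,0,0,0]
    - [0,0,0,0]
    - [0,0,0,0]
  grip: -0.5

```text
time: 26.57
tool_pos: [455.2, -146.5, 43.3]
orientation: [0.0, -0.66, 0.751, -0.0]
contact_force: [0.8, 0.1, 0.2]
finger_gap: 0.725
```

Request:
arm_command:
  targets:
    - [0,0,0,0]
    - [0,0,0,0]
    - [0,0,-0.02,0]
    - [0,0,-0.05,0]
    - [0,0,-0.085,0]

```text
time: 26.98
tool_pos: [453.3, -146.5, 127.8]
orientation: [-0.002, -0.66, 0.751, 0.001]
contact_force: [0.9, 1.3, 1.1]
finger_gap: 0.753
```

Request:
arm_command:
  targets:
    - [0,0.007,-0.03,0]
    - [0,0.014,-0.06,0]
    - [0,0.021,-0.09,0]
    - [0,0.028,-0.12,0]
    - [0,0.035,-0.15,0]

```text
time: 27.4
tool_pos: [419.6, -142.1, 279.7]
orientation: [0.001, -0.66, 0.751, 0.0]
contact_force: [0.9, 0.0, -0.1]
finger_gap: 0.75
```

Request:
arm_command:
  targets:
    - [0,0,0,0]
    - [0,0,0,0]
    - [0,0,0,0]

```text
time: 27.65
tool_pos: [420.0, -141.9, 277.6]
orientation: [0.0, -0.66, 0.751, 0.0]
contact_force: [0.4, -0.7, 0.2]
finger_gap: 0.751
```

```bash
python3 - <<'E'
from h import *
st(); c=cams.get_calibration("wrist"); p,d=cams.snapshot("wrist"); P=dpts(c,d)
cv2.imwrite("pics/w9.png",p[:,:,::-1]); np.savez("pics/w9.npz",d=d,p=p,**c)
m=(P[...,2]>40)&(P[...,2]<120)&(P[...,1]<10)&(P[...,1]>-440)&(P[...,0]<600); m[235:]=0
n,l,s,ce=cv2.connectedComponentsWithStats(m.astype(np.uint8))
for i in range(1,n):
    if s[i,4]>150:
        q=P[l==i]; zt=np.percentile(q[:,2],90); k=q[q[:,2]>zt-6]; print(s[i],"z",zt.round(1),cv2.minAreaRect(k[:,:2].astype(np.float32)))
E
```

```text
t 27.65 tcp [ 420.  -141.9  277.6] head -97.37 F [ 0.4 -0.7  0.2] gap 0.751 j [-0.56 -0.24  0.71  1.88  0.15  1.45 -1.58]
[ 430   43   74   73 4287] z 71.9 ((510.3896484375, -353.73828125), (60.293235778808594, 61.31074142456055), 3.37117075920105)
[ 351   61   68   69 3750] z 72.0 ((505.69085693359375, -264.7874755859375), (60.077239990234375, 60.088783264160156), 3.292283296585083)
[ 120  103   90   78 4947] z 108.9 ((488.8418884277344, -28.92699432373047), (60.071563720703125, 60.08871841430664), 3.6717960834503174)
[ 264  107   38   96 3405] z 48.0 ((454.9063415527344, -147.00192260742188), (42.20702362060547, 109.94664001464844), 81.94634246826172)
```

View pics/w9.png

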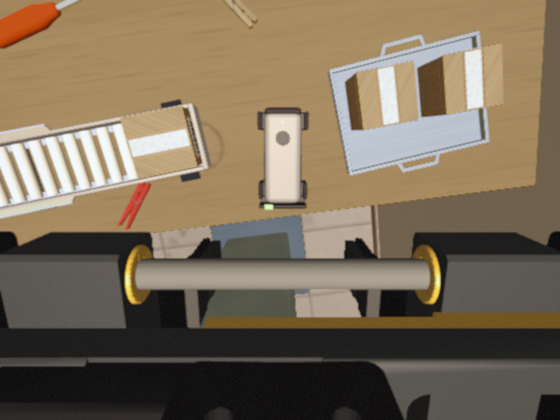

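The scanner is back in the dock at z 48, the same position to 0.3 mm. The tray cartons are unchanged and old_2 is at the stop. Next, the new cartons.

```bash
python3 - <<'E'
from h import *
plan([420,-142,278],-97.4,[470,250,290],3.7,35,6.8)
E
```

```text
[[-0.0263, 0.0001, -0.0008, -6.74], [-0.0527, 0.0001, -0.0016, -13.48], [-0.079, 0.0002, -0.0024, -20.22], [-0.1054, 0.0002, -0.0032, -26.96], [-0.1317, 0.0003, -0.004, -33.7]]
[[-0.022, -0.0146, -0.0008, -6.74], [-0.0439, -0.0291, -0.0016, -13.48], [-0.0659, -0.0437, -0.0024, -20.22], [-0.0878, -0.0583, -0.0032, -26.96], [-0.1098, -0.0728, -0.004, -33.7]]
[[-0.0102, -0.0243, -0.0008, -6.74], [-0.0204, -0.0486, -0.0016, -13.48], [-0.0305, -0.0729, -0.0024, -20.22], [-0.0407, -0.0972, -0.0032, -26.96], [-0.0509, -0.1215, -0.004, -33.7]]
```

Request:
arm_command:
  targets:
    - [-0.026,0,-0.001,-6.7]
    - [-0.053,0,-0.002,-13.5]
    - [-0.079,0,-0.002,-20.2]
    - [-0.105,0,-0.003,-27]
    - [-0.132,0,-0.004,-33.7]
  grip: -1

```text
time: 28.12
tool_pos: [436.5, -10.2, 280.5]
orientation: [0.001, 0.851, -0.525, -0.001]
contact_force: [-0.5, -0.2, -0.7]
finger_gap: 0.982
```

Request:
arm_command:
  targets:
    - [-0.022,-0.0146,-0.001,-6.7]
    - [-0.044,-0.029,-0.002,-13.5]
    - [-0.066,-0.0437,-0.002,-20.2]
    - [-0.088,-0.0583,-0.003,-27]
    - [-0.11,-0.0728,-0.004,-33.7]

```text
time: 28.53
tool_pos: [453.0, 120.9, 284.3]
orientation: [0.001, 0.967, -0.256, -0.001]
contact_force: [-0.3, -0.8, -0.6]
finger_gap: 1.0
```

Request:
arm_command:
  targets:
    - [-0.01,-0.024,-0.001,-6.7]
    - [-0.02,-0.0486,-0.002,-13.5]
    - [-0.0305,-0.073,-0.002,-20.2]
    - [-0.0407,-0.0972,-0.003,-27]
    - [-0.051,-0.1215,-0.004,-33.7]

```text
time: 28.95
tool_pos: [469.7, 251.5, 288.0]
orientation: [0.001, 0.999, 0.035, -0.001]
contact_force: [0.3, -0.3, 0.1]
finger_gap: 1.003
```

Request:
arm_command:
  targets:
    - [0,0,0,0]
    - [0,0,0,0]
    - [0,0,0,0]
    - [0,0,0,0]

```text
time: 29.28
tool_pos: [470.3, 248.9, 289.4]
orientation: [0.001, 1.0, 0.031, -0.001]
contact_force: [-0.4, -0.2, -0.2]
finger_gap: 1.002
```

```bash
cat >> h.py <<'E'
def news(tag):
    st(); c=cams.get_calibration("wrist"); p,d=cams.snapshot("wrist"); P=dpts(c,d)
    cv2.imwrite(f"pics/{tag}.png",p[:,:,::-1]); np.savez(f"pics/{tag}.npz",d=d,p=p,**c)
    m=(P[...,2]>60)&(P[...,2]<76)&(P[...,1]>225)&(P[...,0]<600); m[232:]=0
    m=cv2.erode(m.astype(np.uint8),np.ones((3,3)))
    n,l,s,ce=cv2.connectedComponentsWithStats(m)
    for i in range(1,n):
        if s[i,4]>150:
            q=P[l==i]; print(s[i],"z",np.median(q[:,2]).round(1),cv2.minAreaRect(q[:,:2].astype(np.float32)))
E
python3 -c "
from h import *
news('w10')"
```

```text
t 29.28 tcp [470.3 248.9 289.4] head 3.57 F [-0.4 -0.2 -0.2] gap 1.002 j [-1.    0.04  0.48  1.67 -0.02  1.44 -0.46]
[ 285    0   57   22 1117] z 68.4 ((488.86431884765625, 437.16162109375), (57.23514175415039, 18.610946655273438), 2.80165958404541)
[ 274   30   57   63 3088] z 67.1 ((482.77362060546875, 388.0451354980469), (57.53608322143555, 58.95930480957031), 8.106201171875)
[ 271  116   56   56 2551] z 67.1 ((484.1332702636719, 301.2454528808594), (57.74946975708008, 57.231109619140625), 87.58696746826172)
```

View pics/w10.png

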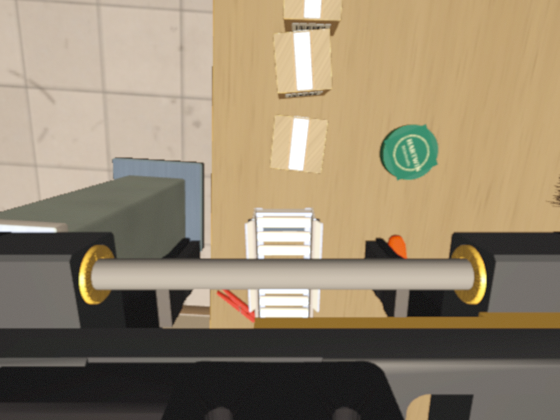

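The lane's loading end is at (285,215). The new cartons are at (299,144), (303,61) and (313,8), with label ends toward the lane. I pick the nearest at (484,301), heading -2.4°.

```bash
python3 - <<'E'
from h import *
plan([470,249.5,290],3.6,[484,301,110],-2.4,38)
plan([484,301,170],-2.4,[478.8,127.1,160],3.7)
E
```

```text
[[0.0034, -0.0101, 0.036, 1.2], [0.0069, -0.0202, 0.072, 2.4], [0.0103, -0.0303, 0.108, 3.6], [0.0138, -0.0404, 0.144, 4.8], [0.0172, -0.0505, 0.18, 6.0]]
[[0.0004, 0.0348, 0.002, -1.22], [0.0008, 0.0696, 0.004, -2.44], [0.0013, 0.1044, 0.006, -3.66], [0.0017, 0.1392, 0.008, -4.88], [0.0021, 0.174, 0.01, -6.1]]
```

Request:
arm_command:
  targets:
    - [0.0034,-0.01,0.036,1.2]
    - [0.007,-0.02,0.072,2.4]
    - [0.0103,-0.03,0.108,3.6]
    - [0.0138,-0.04,0.144,4.8]
    - [0.0172,-0.0505,0.18,6]

```text
time: 29.75
tool_pos: [484.5, 301.3, 109.1]
orientation: [-0.001, 1.0, -0.022, 0.0]
contact_force: [0.1, -0.2, 0.9]
finger_gap: 0.997
```

Request:
arm_command:
  targets:
    - [0,0,0,0]
    - [0,0,0,0]
    - [0,0,0.02,0]
    - [0,0,0.045,0]
    - [0,0,0.065,0]

```text
time: 30.17
tool_pos: [486.3, 302.1, 47.9]
orientation: [-0.002, 1.0, -0.02, 0.002]
contact_force: [0.8, 0.5, -0.5]
finger_gap: 1.0
```

Request:
arm_command:
  targets:
    - [0,0,0.002,0]
    - [0,0,0.002,0]
    - [0,0,0.002,0]

```text
time: 30.42
tool_pos: [485.9, 302.5, 46.1]
orientation: [-0.001, 1.0, -0.02, 0.002]
contact_force: [0.8, -1.0, 0.6]
finger_gap: 1.002
```

```bash
python3 -c "
from h import *
st()"
```

```text
t 30.42 tcp [485.9 302.5  46.1] head -2.31 F [ 0.8 -1.   0.6] gap 1.002 j [-0.98  0.34  0.44  1.86 -0.17  0.98 -0.51]
```

Request:
arm_command:
  targets:
    - [0,0,0.002,0]
    - [0,0,0.002,0]
    - [0,0,0.002,0]
    - [0,0,0.002,0]
    - [0,0,0.002,0]
  grip: 1
  squeeze: 20

```text
time: 30.83
tool_pos: [484.2, 302.2, 41.5]
orientation: [-0.0, 1.0, -0.02, 0.0]
contact_force: [-0.2, -0.3, 0.5]
finger_gap: 0.706
```

Request:
arm_command:
  targets:
    - [0,0,0,0]
    - [0,0,0,0]
    - [0,0,0,0]
    - [0,0,0,0]
    - [0,0,0,0]

```text
time: 31.25
tool_pos: [484.3, 302.2, 41.5]
orientation: [-0.0, 1.0, -0.02, 0.0]
contact_force: [-0.8, -0.3, 3.6]
finger_gap: 0.691
```

```bash
python3 -c "
from h import *
st()"
```

```text
t 31.25 tcp [484.3 302.2  41.5] head -2.26 F [-0.8 -0.3  3.6] gap 0.691 j [-0.98  0.34  0.44  1.87 -0.17  0.97 -0.5 ]
```

Request:
arm_command:
  targets:
    - [0,0,-0.015,0]
    - [0,0,-0.04,0]
    - [0,0,-0.07,0]
    - [0,0,-0.1,0]
    - [0,0,-0.125,0]

```text
time: 31.67
tool_pos: [483.7, 301.7, 167.2]
orientation: [0.0, 1.0, -0.02, -0.0]
contact_force: [0.2, 0.2, -1.2]
finger_gap: 0.689
```

Request:
arm_command:
  targets:
    - [0,0.03,0,-1.2]
    - [0.001,0.065,0,-2.4]
    - [0.001,0.1,0,-3.7]
    - [0.002,0.139,0,-4.9]
    - [0.002,0.174,0,-6.1]

```text
time: 32.08
tool_pos: [478.2, 125.6, 165.3]
orientation: [0.0, 0.999, 0.034, -0.001]
contact_force: [0.8, -1.5, -2.3]
finger_gap: 0.688
```

Request:
arm_command:
  targets:
    - [0,0,0,0]
    - [0,0,0,0]
    - [0,0,0,0]
    - [0,0,0,0]

```text
time: 32.42
tool_pos: [478.7, 129.5, 165.8]
orientation: [-0.0, 0.999, 0.034, -0.0]
contact_force: [0.1, 0.5, -1.3]
finger_gap: 0.687
```

```bash
python3 -c "
from h import *
st()"
```

```text
t 32.42 tcp [478.7 129.5 165.8] head 3.94 F [ 0.1  0.5 -1.3] gap 0.687 j [-0.87  0.03  0.57  1.93 -0.02  1.19 -0.23]
```

Request:
arm_command:
  targets:
    - [0,0,0.018,0]
    - [0,0,0.036,0]
    - [0,0,0.05,0]
    - [0,0,0.057,0]
    - [0,0,0.06,0]

```text
time: 32.83
tool_pos: [478.1, 128.9, 104.7]
orientation: [0.001, 0.999, 0.034, -0.001]
contact_force: [0.5, -0.4, -1.7]
finger_gap: 0.687
```

Request:
arm_command:
  targets:
    - [0,0,0.001,0]
    - [0,0,0.002,0]
    - [0,0,0.003,0]
    - [0,0,0.003,0]
    - [0,0,0.003,0]

```text
time: 33.25
tool_pos: [479.6, 128.3, 103.7]
orientation: [-0.0, 0.999, 0.033, 0.0]
contact_force: [0.1, -0.4, -2.9]
finger_gap: 0.689
```

```bash
python3 -c "
from h import *
st()"
```

```text
t 33.25 tcp [479.6 128.3 103.7] head 3.83 F [ 0.1 -0.4 -2.9] gap 0.689 j [-0.86  0.1   0.58  2.   -0.06  1.06 -0.19]
```

Request:
arm_command:
  targets:
    - [0,0,0.001,0]
    - [0,0,0.002,0]
    - [0,0,0.002,0]
    - [0,0,0.002,0]
    - [0,0,0.002,0]

```text
time: 33.67
tool_pos: [479.5, 128.3, 101.6]
orientation: [-0.0, 0.999, 0.033, 0.0]
contact_force: [-0.4, -0.7, 3.0]
finger_gap: 0.685
```

Request:
arm_command:
  targets:
    - [0,0,0,0]
    - [0,0,0,0]
    - [0,0,0,0]
    - [0,0,0,0]
    - [0,0,0,0]
  grip: -1

```text
time: 34.08
tool_pos: [479.1, 128.1, 101.1]
orientation: [0.0, 0.999, 0.033, 0.0]
contact_force: [0.8, 0.2, -1.1]
finger_gap: 0.956
```

Request:
arm_command:
  targets:
    - [0,0,-0.01,0]
    - [0,0,-0.03,0]
    - [0,0,-0.06,0]
    - [0,0,-0.09,0]
    - [0,0,-0.12,0]

```text
time: 34.5
tool_pos: [479.0, 127.7, 223.2]
orientation: [-0.0, 0.999, 0.033, 0.0]
contact_force: [0.4, 0.0, -0.2]
finger_gap: 0.998
```

```bash
python3 - <<'E'
from h import *
st()
c=cams.get_calibration("top"); p,d=cams.snapshot("top"); P=dpts(c,d)
m=(P[...,2]>90)&(P[...,2]<140)&(abs(P[...,0]-486)<25)&(P[...,1]<180)&(P[...,1]>-70)
print(m.sum(),np.percentile(P[m],[1,50,99],axis=0).round(0))
plan([479,128.4,221],3.8,[484,330,270],3.8,38)
E
```

```text
t 34.5 tcp [479.  127.7 223.2] head 3.81 F [ 0.4  0.  -0.2] gap 0.998 j [-0.89 -0.02  0.57  1.85  0.01  1.31 -0.25]
340 [[462. -56.  94.]
 [486. -24. 105.]
 [510.   5. 112.]]
[[0.0031, -0.0335, -0.0082, -0.0], [0.0061, -0.0669, -0.0163, -0.0], [0.0092, -0.1004, -0.0245, -0.0], [0.0122, -0.1339, -0.0327, -0.0], [0.0153, -0.1674, -0.0408, -0.0]]
[[0.0031, -0.0335, -0.0082, -0.0]]
```

Request:
arm_command:
  targets:
    - [0.003,-0.033,-0.008,0]
    - [0.006,-0.067,-0.016,0]
    - [0.009,-0.1,-0.024,0]
    - [0.012,-0.134,-0.033,0]
    - [0.015,-0.167,-0.041,0]

```text
time: 34.97
tool_pos: [482.8, 297.5, 263.4]
orientation: [-0.001, 0.999, 0.033, 0.0]
contact_force: [0.6, -0.0, 0.1]
finger_gap: 1.0
```

Request:
arm_command:
  targets:
    - [0.003,-0.033,-0.008,0]
    - [0.003,-0.033,-0.008,0]
    - [0.003,-0.033,-0.008,0]
    - [0.003,-0.033,-0.008,0]

```text
time: 35.3
tool_pos: [483.9, 328.2, 270.2]
orientation: [0.001, 0.999, 0.033, 0.0]
contact_force: [-0.0, -0.7, -0.4]
finger_gap: 1.0
```

```bash
python3 - <<'E'
from h import *
news("w11")
c=cams.get_calibration("top"); p,d=cams.snapshot("top"); P=dpts(c,d); cv2.imwrite("pics/top1.png",cv2.resize(p[140:275,100:460,::-1],(800,300),interpolation=cv2.INTER_CUBIC))
m=(P[...,2]>90)&(P[...,2]<140)&(abs(P[...,0]-486)<25)&(P[...,1]<200)&(P[...,1]>-70)
print(m.sum(),np.percentile(P[m],[1,50,99],axis=0).round(0))
E
```

```text
t 35.3 tcp [483.9 328.2 270.2] head 3.82 F [-0.  -0.7 -0.4] gap 1.0 j [-1.03  0.17  0.44  1.58 -0.07  1.41 -0.51]
[ 267   34   60   64 3447] z 69.2 ((487.9192810058594, 458.6019287109375), (57.665855407714844, 58.909088134765625), 1.4941084384918213)
[ 257  107   57   59 2890] z 67.1 ((482.7679443359375, 388.35809326171875), (57.387550354003906, 58.02582931518555), 8.208094596862793)
692 [[461. -55.  93.]
 [486.  40. 111.]
 [510. 102. 123.]]
```

View pics/top1.png

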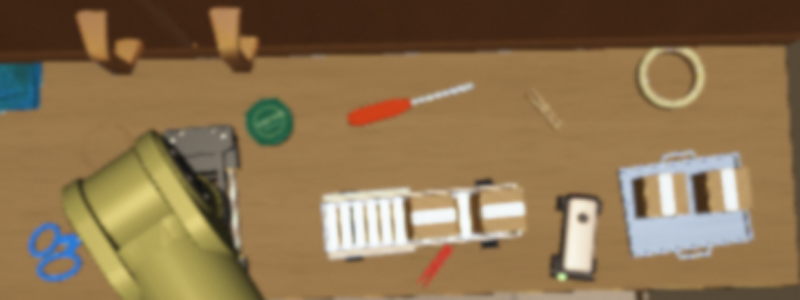

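At (435,216) in the crop, new_0 is in the lane about 40 mm short of old_2, probably still rolling. I pick the next one at (483,388), heading 8.1°, and check on new_0 from there.

```bash
python3 - <<'E'
from h import *
plan([484,328.5,270],3.8,[482.8,388.3,110],8.1,40)
plan([482.8,388.3,166],8.1,[478.7,128,166],3.8,35)
E
```

```text
[[0.0006, -0.0119, 0.032, -0.86], [0.0011, -0.0239, 0.064, -1.72], [0.0017, -0.0358, 0.096, -2.58], [0.0022, -0.0478, 0.128, -3.44], [0.0028, -0.0597, 0.16, -4.3]]
[[-0.0051, 0.0321, -0.0, 0.54], [-0.0102, 0.0643, -0.0, 1.07], [-0.0153, 0.0964, -0.0, 1.61], [-0.0204, 0.1286, -0.0, 2.15], [-0.0255, 0.1607, -0.0, 2.69]]
[[-0.0036, 0.0323, -0.0, 0.54], [-0.0072, 0.0647, -0.0, 1.07], [-0.0107, 0.097, -0.0, 1.61]]
```

Request:
arm_command:
  targets:
    - [0.0005,-0.012,0.032,-0.9]
    - [0.001,-0.024,0.064,-1.7]
    - [0.0017,-0.036,0.096,-2.6]
    - [0.0022,-0.048,0.128,-3.4]
    - [0.003,-0.06,0.16,-4.3]

```text
time: 35.82
tool_pos: [483.2, 387.9, 109.3]
orientation: [-0.0, 0.998, 0.07, 0.0]
contact_force: [-0.4, -0.3, 0.1]
finger_gap: 0.998
```

Request:
arm_command:
  targets:
    - [0,0,0,0]
    - [0,0,0,0]
    - [0,0,0,0]

```text
time: 36.07
tool_pos: [484.2, 387.9, 112.1]
orientation: [-0.0, 0.998, 0.07, 0.001]
contact_force: [0.5, 0.0, 0.0]
finger_gap: 0.999
```

```bash
cat >> h.py <<'E'
def toplane():
    c=cams.get_calibration("top"); p,d=cams.snapshot("top"); P=dpts(c,d)
    m=(P[...,2]>90)&(P[...,2]<140)&(abs(P[...,0]-486)<20)&(P[...,1]<215)&(P[...,1]>-70)
    y=np.sort(P[m][:,1]); h,_=np.histogram(y,np.arange(-70,220,10)); print("lane y hist from -70 by 10:",h)
E
python3 -c "
from h import *
st(); toplane()"
```

```text
t 36.07 tcp [484.2 387.9 112.1] head 8.01 F [0.5 0.  0. ] gap 0.999 j [-1.04  0.35  0.39  1.69 -0.15  1.13 -0.47]
lane y hist from -70 by 10: [ 0 28 40 48 40 40 44 30 18 40 48 47 41 49 45  0  0  0  0  0  0  0  0  0
  0  0  0  0]
```

Request:
arm_command:
  targets:
    - [0,0,0.02,0]
    - [0,0,0.045,0]
    - [0,0,0.06,0]
    - [0,0,0.068,0]
    - [0,0,0.068,0]

```text
time: 36.53
tool_pos: [483.1, 388.1, 42.4]
orientation: [0.0, 0.998, 0.07, 0.0]
contact_force: [-0.8, 0.5, -0.6]
finger_gap: 0.998
```

Request:
arm_command:
  targets:
    - [0,0,0,0]
    - [0,0,0,0]
    - [0,0,0,0]
    - [0,0,0,0]
    - [0,0,0,0]
  grip: 1
  squeeze: 20

```text
time: 36.95
tool_pos: [483.1, 389.3, 43.0]
orientation: [-0.0, 0.997, 0.071, 0.001]
contact_force: [-0.6, 0.4, -0.2]
finger_gap: 0.705
```

Request:
arm_command:
  targets:
    - [0,0,0,0]
    - [0,0,0,0]
    - [0,0,0,0]
    - [0,0,0,0]
    - [0,0,0,0]

```text
time: 37.37
tool_pos: [483.1, 389.2, 42.9]
orientation: [-0.0, 0.997, 0.071, 0.0]
contact_force: [-1.4, -1.3, 4.6]
finger_gap: 0.69
```

```bash
python3 -c "
from h import *
st(); toplane()"
```

```text
t 37.37 tcp [483.1 389.2  42.9] head 8.13 F [-1.4 -1.3  4.6] gap 0.69 j [-1.03  0.43  0.38  1.74 -0.18  1.01 -0.44]
lane y hist from -70 by 10: [ 0 26 43 44 42 40 42 48 39 38 49 48 42 35  0  0  0  0  0  0  0  0  0  0
  0  0  0  0]
```

Request:
arm_command:
  targets:
    - [0,0,-0.015,0]
    - [0,0,-0.04,0]
    - [0,0,-0.07,0]
    - [0,0,-0.1,0]
    - [0,0,-0.123,0]

```text
time: 37.83
tool_pos: [482.7, 388.8, 166.4]
orientation: [0.0, 0.997, 0.071, 0.0]
contact_force: [0.6, 0.2, -2.3]
finger_gap: 0.684
```

Request:
arm_command:
  targets:
    - [-0.005,0.03,0,0.5]
    - [-0.01,0.062,0,1.1]
    - [-0.015,0.0955,0,1.6]
    - [-0.0204,0.128,0,2.15]
    - [-0.0255,0.161,0,2.7]

```text
time: 38.25
tool_pos: [479.2, 224.1, 164.1]
orientation: [0.0, 0.999, 0.047, -0.001]
contact_force: [1.5, 0.4, -2.4]
finger_gap: 0.686
```

Request:
arm_command:
  targets:
    - [-0.0036,0.032,0,0.5]
    - [-0.007,0.065,0,1.1]
    - [-0.0107,0.097,0,1.6]
    - [-0.0107,0.097,0,1.6]
    - [-0.0107,0.097,0,1.6]

```text
time: 38.67
tool_pos: [478.3, 126.0, 164.5]
orientation: [-0.0, 1.0, 0.031, -0.001]
contact_force: [-0.4, 0.5, -2.3]
finger_gap: 0.686
```

Request:
arm_command:
  targets:
    - [0,0,0,0]
    - [0,0,0,0]

```text
time: 38.83
tool_pos: [478.3, 129.6, 164.7]
orientation: [0.0, 0.999, 0.034, -0.0]
contact_force: [-0.5, -0.4, -2.7]
finger_gap: 0.689
```

```bash
python3 -c "
from h import *
st()"
```

```text
t 38.83 tcp [478.3 129.6 164.7] head 3.94 F [-0.5 -0.4 -2.7] gap 0.689 j [-0.86  0.03  0.56  1.93 -0.02  1.19 -0.23]
```

Request:
arm_command:
  targets:
    - [0,0,0.018,0]
    - [0,0,0.036,0]
    - [0,0,0.05,0]
    - [0,0,0.057,0]
    - [0,0,0.059,0]

```text
time: 39.25
tool_pos: [477.7, 129.0, 104.6]
orientation: [0.001, 0.999, 0.034, -0.001]
contact_force: [-0.6, 0.2, -2.2]
finger_gap: 0.688
```

Request:
arm_command:
  targets:
    - [0,0,0.001,0]
    - [0,0,0.002,0]
    - [0,0,0.003,0]
    - [0,0,0.003,0]
    - [0,0,0.003,0]

```text
time: 39.67
tool_pos: [479.1, 128.5, 103.7]
orientation: [-0.0, 0.999, 0.033, 0.0]
contact_force: [-0.2, 1.3, -2.8]
finger_gap: 0.687
```

Request:
arm_command:
  targets:
    - [0,0,0,0]
    - [0,0,0,0]
    - [0,0,0,0]
    - [0,0,0,0]
    - [0,0,0,0]
  grip: -1

```text
time: 40.08
tool_pos: [478.9, 128.4, 103.4]
orientation: [-0.0, 0.999, 0.033, 0.0]
contact_force: [0.2, 0.2, 0.3]
finger_gap: 0.959
```

Request:
arm_command:
  targets:
    - [0,0,-0.01,0]
    - [0,0,-0.03,0]
    - [0,0,-0.06,0]
    - [0,0,-0.09,0]
    - [0,0,-0.12,0]

```text
time: 40.5
tool_pos: [478.6, 128.1, 225.2]
orientation: [-0.0, 0.999, 0.033, 0.0]
contact_force: [0.8, -0.5, 0.1]
finger_gap: 0.997
```

```bash
python3 - <<'E'
from h import *
st()
plan([478.5,129,224],3.8,[484,390,270],3.8,35)
E
```

```text
t 40.5 tcp [478.6 128.1 225.2] head 3.81 F [ 0.8 -0.5  0.1] gap 0.997 j [-0.87 -0.02  0.55  1.85  0.01  1.31 -0.26]
[[0.0028, -0.0325, -0.0058, -0.0], [0.0057, -0.065, -0.0115, -0.0], [0.0085, -0.0975, -0.0173, -0.0], [0.0114, -0.13, -0.023, -0.0], [0.0142, -0.1625, -0.0288, -0.0]]
[[0.0028, -0.0325, -0.0058, -0.0], [0.0057, -0.065, -0.0115, -0.0], [0.0085, -0.0975, -0.0173, -0.0]]
```

Request:
arm_command:
  targets:
    - [0.003,-0.0325,-0.006,0]
    - [0.006,-0.065,-0.012,0]
    - [0.0085,-0.0975,-0.017,0]
    - [0.0114,-0.13,-0.023,0]
    - [0.0142,-0.1625,-0.029,0]

```text
time: 40.92
tool_pos: [481.9, 292.9, 253.5]
orientation: [-0.0, 0.999, 0.033, 0.0]
contact_force: [0.7, 0.5, -0.5]
finger_gap: 0.997
```

Request:
arm_command:
  targets:
    - [0.003,-0.0325,-0.006,0]
    - [0.006,-0.065,-0.012,0]
    - [0.0085,-0.0975,-0.017,0]
    - [0.0085,-0.0975,-0.017,0]
    - [0.0085,-0.0975,-0.017,0]

```text
time: 41.33
tool_pos: [483.1, 391.7, 269.3]
orientation: [0.0, 0.999, 0.036, 0.0]
contact_force: [-0.4, -0.5, -1.5]
finger_gap: 1.003
```

Request:
arm_command:
  targets:
    - [0,0,0,0]
    - [0,0,0,0]

```text
time: 41.5
tool_pos: [484.7, 387.5, 269.5]
orientation: [0.0, 0.999, 0.032, 0.0]
contact_force: [0.8, 0.1, 0.3]
finger_gap: 1.002
```

```bash
python3 - <<'E'
from h import *
news("w12"); toplane()
E
```

```text
t 41.5 tcp [484.7 387.5 269.5] head 3.7 F [0.8 0.1 0.3] gap 1.002 j [-1.05  0.25  0.41  1.49 -0.1   1.43 -0.58]
[ 263   97   57   58 2958] z 69.2 ((487.9080505371094, 458.73974609375), (57.473995208740234, 57.87248229980469), 1.3928463459014893)
lane y hist from -70 by 10: [ 0 26 43 46 40 41 42 47 38 39 50 47 42 47 50 40 43 48 39 29  0  0  0  0
  0  0  0  0]
```

View pics/w12.png

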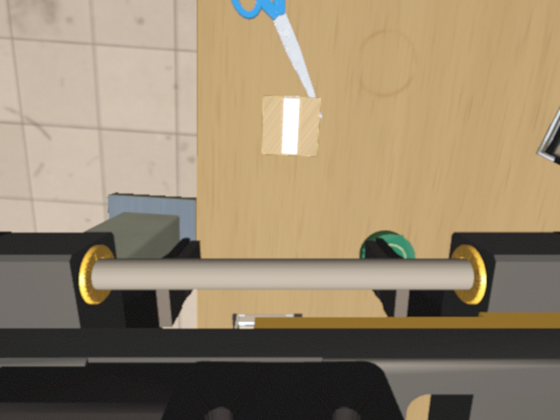

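Only the third new carton is left, at (291,126). The scissors' tip passes by its far right edge at (318,110), so I lift straight up. The lane already holds three cartons in a row.

```bash
python3 - <<'E'
from h import *
plan([484.3,388.5,270],3.7,[488,458.7,110],1.4,40)
plan([488,458.7,166],1.4,[476.5,164,170],3.8,34)
E
```

```text
[[0.0016, -0.014, 0.032, 0.46], [0.0033, -0.0279, 0.064, 0.92], [0.0049, -0.0419, 0.096, 1.38], [0.0066, -0.0559, 0.128, 1.84], [0.0082, -0.0698, 0.16, 2.3]]
[[-0.0021, 0.0327, -0.0004, -0.27], [-0.0042, 0.0654, -0.0009, -0.53], [-0.0062, 0.0981, -0.0013, -0.8], [-0.0083, 0.1308, -0.0018, -1.07], [-0.0104, 0.1635, -0.0022, -1.33]]
[[-0.0028, 0.0326, -0.0004, -0.27], [-0.0057, 0.0653, -0.0009, -0.53], [-0.0085, 0.0979, -0.0013, -0.8], [-0.0114, 0.1306, -0.0018, -1.07]]
```

Request:
arm_command:
  targets:
    - [0.0016,-0.014,0.032,0.5]
    - [0.0033,-0.028,0.064,0.9]
    - [0.005,-0.042,0.096,1.4]
    - [0.0066,-0.056,0.128,1.8]
    - [0.0082,-0.07,0.16,2.3]

```text
time: 42.02
tool_pos: [488.0, 459.3, 108.3]
orientation: [-0.0, 1.0, 0.012, 0.0]
contact_force: [-0.3, 0.4, -0.2]
finger_gap: 1.003
```

Request:
arm_command:
  targets:
    - [0,0,0,0]
    - [0,0,0,0]
    - [0,0,0.02,0]
    - [0,0,0.045,0]
    - [0,0,0.055,0]

```text
time: 42.43
tool_pos: [488.5, 458.1, 54.7]
orientation: [0.0, 1.0, 0.013, 0.0]
contact_force: [-1.1, -1.1, -1.5]
finger_gap: 1.0
```

Request:
arm_command:
  targets:
    - [0,0,0.005,0]
    - [0,0,0.009,0]
    - [0,0,0.009,0]
    - [0,0,0.009,0]
    - [0,0,0.009,0]

```text
time: 42.85
tool_pos: [488.3, 460.2, 46.7]
orientation: [-0.001, 1.0, 0.013, 0.001]
contact_force: [-0.3, 0.1, -0.0]
finger_gap: 0.999
```

```bash
python3 -c "
from h import *
st(); toplane()"
```

```text
t 42.85 tcp [488.3 460.2  46.7] head 1.53 F [-0.3  0.1 -0. ] gap 0.999 j [-1.06  0.52  0.35  1.6  -0.2   1.06 -0.63]
lane y hist from -70 by 10: [ 0 27 42 46 39 39 43 46 41 39 50 47 42 48 48 39 43 48 39 28  0  0  0  0
  0  0  0  0]
```

Request:
arm_command:
  targets:
    - [0,0,0.002,0]
    - [0,0,0.002,0]
    - [0,0,0.002,0]
    - [0,0,0.002,0]
    - [0,0,0.002,0]
  grip: 1
  squeeze: 20

```text
time: 43.32
tool_pos: [487.8, 459.8, 43.3]
orientation: [-0.0, 1.0, 0.013, 0.0]
contact_force: [1.1, 0.8, 0.8]
finger_gap: 0.706
```

Request:
arm_command:
  targets:
    - [0,0,0,0]
    - [0,0,0,0]
    - [0,0,0,0]
    - [0,0,0,0]
    - [0,0,0,0]

```text
time: 43.73
tool_pos: [487.8, 459.7, 43.3]
orientation: [-0.0, 1.0, 0.013, 0.0]
contact_force: [-0.1, -0.2, -0.0]
finger_gap: 0.697
```

Request:
arm_command:
  targets:
    - [0,0,-0.015,0]
    - [0,0,-0.04,0]
    - [0,0,-0.07,0]
    - [0,0,-0.1,0]
    - [0,0,-0.123,0]

```text
time: 44.15
tool_pos: [487.4, 459.7, 167.9]
orientation: [-0.0, 1.0, 0.013, 0.0]
contact_force: [1.1, 0.9, -1.3]
finger_gap: 0.697
```

Request:
arm_command:
  targets:
    - [-0.002,0.0327,0,-0.3]
    - [-0.004,0.0654,-0.001,-0.5]
    - [-0.006,0.098,-0.001,-0.8]
    - [-0.0083,0.1308,-0.002,-1.1]
    - [-0.0104,0.1635,-0.002,-1.3]

```text
time: 44.57
tool_pos: [480.5, 294.2, 167.6]
orientation: [0.0, 1.0, 0.025, -0.001]
contact_force: [0.3, -0.5, -2.0]
finger_gap: 0.696
```

Request:
arm_command:
  targets:
    - [-0.003,0.0326,0,-0.3]
    - [-0.006,0.0653,-0.001,-0.5]
    - [-0.0085,0.098,-0.001,-0.8]
    - [-0.0114,0.1306,-0.002,-1.1]
    - [-0.0114,0.1306,-0.002,-1.1]

```text
time: 44.98
tool_pos: [476.3, 156.7, 169.8]
orientation: [0.002, 1.0, 0.03, -0.001]
contact_force: [0.9, -1.0, -2.9]
finger_gap: 0.697
```

Request:
arm_command:
  targets:
    - [0,0,0,0]
    - [0,0,0,0]
    - [0,0,0,0]

```text
time: 45.23
tool_pos: [476.1, 166.3, 169.9]
orientation: [-0.0, 0.999, 0.035, -0.0]
contact_force: [0.1, 0.6, -2.2]
finger_gap: 0.697
```

```bash
python3 -c "
from h import *
st()"
```

```text
t 45.23 tcp [476.1 166.3 169.9] head 4.04 F [ 0.1  0.6 -2.2] gap 0.697 j [-0.89  0.05  0.52  1.9  -0.02  1.2  -0.29]
```

Request:
arm_command:
  targets:
    - [0,0,0.018,0]
    - [0,0,0.036,0]
    - [0,0,0.05,0]
    - [0,0,0.057,0]
    - [0,0,0.06,0]

```text
time: 45.65
tool_pos: [475.5, 165.7, 108.7]
orientation: [0.001, 0.999, 0.035, -0.001]
contact_force: [-0.4, 0.4, -1.9]
finger_gap: 0.697
```

Request:
arm_command:
  targets:
    - [0,0,0.001,0]
    - [0,0,0.002,0]
    - [0,0,0.003,0]
    - [0,0,0.003,0]
    - [0,0,0.003,0]

```text
time: 46.07
tool_pos: [477.0, 165.1, 107.7]
orientation: [-0.0, 0.999, 0.034, 0.0]
contact_force: [-0.0, -0.5, -1.6]
finger_gap: 0.697
```

```bash
python3 -c "
from h import *
st()"
```

```text
t 46.07 tcp [477.  165.1 107.7] head 3.93 F [-0.  -0.5 -1.6] gap 0.697 j [-0.88  0.12  0.52  1.97 -0.07  1.07 -0.26]
```

Request:
arm_command:
  targets:
    - [0,0,0.001,0]
    - [0,0,0.002,0]
    - [0,0,0.002,0]
    - [0,0,0.002,0]
    - [0,0,0.002,0]

```text
time: 46.48
tool_pos: [477.2, 165.1, 105.8]
orientation: [-0.0, 0.999, 0.034, 0.001]
contact_force: [1.1, -1.1, 3.1]
finger_gap: 0.693
```

Request:
arm_command:
  targets:
    - [0,0,0,0]
    - [0,0,0,0]
    - [0,0,0,0]
    - [0,0,0,0]
    - [0,0,0,0]
  grip: -1

```text
time: 46.9
tool_pos: [476.4, 164.9, 104.9]
orientation: [0.0, 0.999, 0.034, -0.0]
contact_force: [0.5, 0.3, -0.3]
finger_gap: 0.956
```

Request:
arm_command:
  targets:
    - [0,0,-0.01,0]
    - [0,0,-0.03,0]
    - [0,0,-0.06,0]
    - [0,0,-0.09,0]
    - [0,0,-0.12,0]

```text
time: 47.32
tool_pos: [476.4, 164.7, 227.2]
orientation: [-0.0, 0.999, 0.034, 0.0]
contact_force: [0.8, 0.4, 0.9]
finger_gap: 1.0
```

Request:
arm_command:
  targets:
    - [0,0.036,-0.012,0]
    - [0,0.072,-0.024,0]
    - [0,0.108,-0.036,0]
    - [0,0.144,-0.048,0]
    - [-0.005,0.18,-0.06,0]

```text
time: 47.73
tool_pos: [484.2, -16.8, 286.6]
orientation: [-0.0, 0.999, 0.034, 0.001]
contact_force: [0.4, 0.2, 0.1]
finger_gap: 1.001
```

Request:
arm_command:
  targets:
    - [0,0,0,0]
    - [0,0,0,0]
    - [0,0,0,0]
    - [0,0,0,0]

```text
time: 48.07
tool_pos: [483.7, -13.5, 285.0]
orientation: [-0.0, 0.999, 0.035, -0.0]
contact_force: [0.5, 1.2, 0.2]
finger_gap: 1.002
```

```bash
python3 - <<'E'
from h import *
st(); c=cams.get_calibration("wrist"); p,d=cams.snapshot("wrist"); P=dpts(c,d)
cv2.imwrite("pics/w13.png",p[:,:,::-1]); np.savez("pics/w13.npz",d=d,p=p,**c)
m=(P[...,2]>93)&(P[...,2]<150)&(abs(P[...,0]-484)<45); m[228:]=0; q=P[m]
print(np.polyfit(q[:,1],q[:,2],1))
for y in range(-60,190,12):
    k=q[abs(q[:,1]-y)<3]
    if len(k)>20: print(y,np.percentile(k[:,0],[3,97]).round(1),k[:,2].mean().round(1),k[:,2].std().round(1))
print(np.percentile(q[:,1],[.3,99.7]))
E
```

```text
t 48.07 tcp [483.7 -13.5 285. ] head 4.06 F [0.5 1.2 0.2] gap 1.002 j [-0.75 -0.1   0.68  1.78  0.06  1.44 -0.01]
[  0.12116995 109.61920624]
-48 [462.3 514.8] 104.0 0.6
-36 [460.9 517.9] 105.3 0.8
-24 [460.3 516.6] 106.8 0.7
-12 [459.7 515.9] 108.1 0.7
0 [459.2 515.3] 109.3 0.9
12 [458.1 514.9] 111.1 0.8
24 [457.1 513.6] 112.6 0.7
36 [456.8 513.2] 114.1 0.8
48 [456.4 512. ] 115.4 0.8
60 [455.3 511.2] 116.7 0.8
72 [454.6 510.4] 118.3 0.8
84 [453.3 509.7] 119.9 0.8
96 [452.7 508.3] 121.3 0.8
108 [452.2 507.8] 122.7 0.8
120 [452.2 507.1] 123.9 1.1
132 [452.1 507.7] 125.6 0.8
144 [450.7 506.4] 127.1 0.8
156 [450.2 506. ] 128.6 0.8
[-47.2472662  160.36693436]
```

View pics/w13.png

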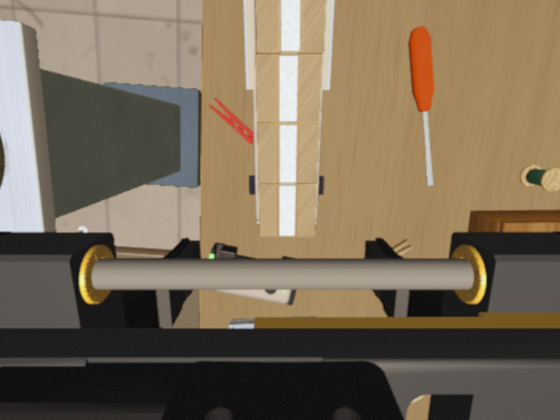

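All four cartons stand in a row in the lane (seams at rows 52, 122 and 184) on one 0.12 slope. I wait a second and make a last check of everything.

Request:
arm_command:
  targets:
    - [0,-0.03,-0.01,0]
    - [0,-0.06,-0.02,0]
    - [0,-0.09,-0.02,0]
    - [0,-0.12,-0.02,0]
    - [0,-0.12,-0.02,0]

```text
time: 48.53
tool_pos: [473.9, 113.4, 304.3]
orientation: [-0.001, 0.999, 0.04, -0.001]
contact_force: [-1.3, 1.3, 0.3]
finger_gap: 1.001
```

Request:
arm_command:
  targets:
    - [0,0,0,0]
    - [0,0,0,0]
    - [0,0,0,0]
    - [0,0,0,0]
    - [0,0,0,0]

```text
time: 48.95
tool_pos: [475.8, 103.9, 305.2]
orientation: [-0.0, 0.999, 0.034, 0.0]
contact_force: [0.1, -0.3, -0.2]
finger_gap: 0.997
```

Request:
arm_command:
  targets:
    - [0,0,0,0]
    - [0,0,0,0]
    - [0,0,0,0]
    - [0,0,0,0]
    - [0,0,0,0]

```text
time: 49.37
tool_pos: [475.7, 104.7, 305.2]
orientation: [-0.0, 0.999, 0.034, 0.0]
contact_force: [-0.3, 0.4, -0.8]
finger_gap: 1.002
```

```bash
python3 - <<'E'
from h import *
st()
def look():
    c=cams.get_calibration("wrist"); p,d=cams.snapshot("wrist"); P=dpts(c,d)
    m=(P[...,2]>93)&(P[...,2]<150)&(abs(P[...,0]-480)<40)&(P[...,1]>125); m[228:]=0; q=P[m].astype(np.float32)
    print("4th top",len(q),cv2.minAreaRect(q[:,:2]),np.percentile(q[:,1],99.5))
    return p
look(); p=look()
q,d=cams.snapshot("top"); o=np.vstack([cv2.resize(p,(400,300)),cv2.resize(q[130:280,120:450],(400,182))]); 
cv2.imwrite("pics/fin.png",np.vstack([cv2.resize(p,(560,300)),cv2.resize(q[130:275,110:470],(560,226),interpolation=cv2.INTER_CUBIC)])[:,:,::-1])
c=cams.get_calibration("top"); P=dpts(c,d)
for n,u,v in [("old0",444+0,0)]: pass
m=(P[...,2]>60)&(P[...,2]<80)&(P[...,1]<-220)&(P[...,1]>-400)
print("tray tops",m.sum(),np.percentile(P[m],[2,50,98],axis=0).round(0))
E
```

```text
t 49.37 tcp [475.7 104.7 305.2] head 3.93 F [-0.3  0.4 -0.8] gap 1.002 j [-0.85 -0.08  0.54  1.74  0.04  1.47 -0.24]Traceback (most recent call last):
  File "<stdin>", line 8, in <module>
  File "<stdin>", line 6, in look
cv2.error: OpenCV(4.12.0) /io/opencv/modules/imgproc/src/convhull.cpp:143: error: (-215:Assertion failed) total >= 0 && (depth == CV_32F || depth == CV_32S) in function 'convexHull'
```

```bash
python3 - <<'E'
from h import *
st(); c=cams.get_calibration("wrist"); p,d=cams.snapshot("wrist"); P=dpts(c,d)
q,_=cams.snapshot("top")
cv2.imwrite("pics/fin.png",np.vstack([cv2.resize(p,(560,350)),cv2.resize(q[130:275,110:470],(560,226),interpolation=cv2.INTER_CUBIC)])[:,:,::-1])
print(P[100:230:15,280].round(0)); toplane()
E
```

```text
t 49.42 tcp [475.7 104.8 305.2] head 3.94 F [ 0.6 -0.1 -0. ] gap 0.999 j [-0.85 -0.08  0.54  1.74  0.04  1.47 -0.24]
[[465. 205.  66.]
 [466. 188.  63.]
 [468. 171. 131.]
 [469. 157. 127.]
 [470. 142. 128.]
 [471. 126. 126.]
 [472. 110. 123.]
 [473.  94. 122.]
 [474.  77. 120.]]
lane y hist from -70 by 10: [ 0 27 41 46 41 19  0  0  0  0  0  0  0  0  0  0  0  0  0  0  0  0  0 21
 41 30  0  0]
```

View pics/fin.png

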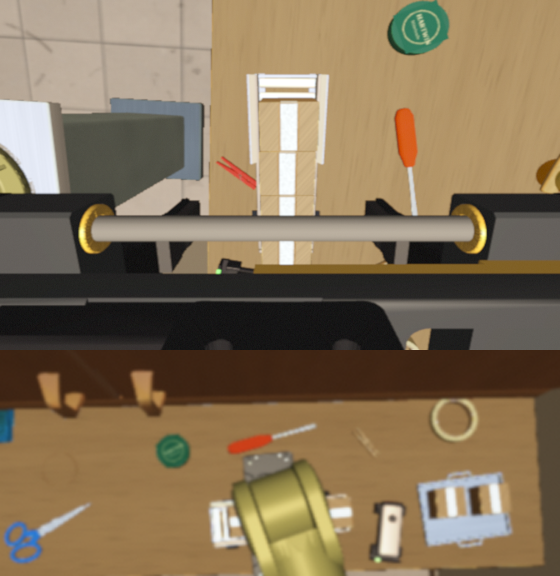

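Everything is in place, so I hand in.

```bash
python3 -c "
from rig import ticket
print(ticket.hand_in())"
```

```text
the job is handed in; nothing more can be done
None
```

The job is handed in at about 49 s of robot time. `hand_in` gives no verdict, so the results below rest on my own checks.

**What I did**
- **Tray:** I moved the two oldest cartons into the tray, upright and with their labels toward the robot.
- **Scanning:** I took the scanner from its dock, held it about 7 cm from the oldest carton's label and then the second-oldest's for over 1.5 s each, and laid it back.
- **Lane:** I loaded all three new cartons behind the old one, labels to the front, and let them roll up.

**Last checks**
- **Tray cartons:** They are about 14–19 mm (x) and 44–45 mm (y) from the tray's middle, with tops level at 72 mm. I measured this before loading the lane, and they look unchanged in the last picture.
- **Scan aim:** The beam was within about 1 mm sideways of each label's centre. The scanner's top height put the beam within about 2 mm of label height.
- **Scanner:** It lies in the dock within about 0.5 mm of where it started.
- **Lane:** Four cartons stand in a closed row on one 0.12 slope, with the old one at the stop. The last one sits about 1.5 mm off the lane's centre line; the limit is 6 mm.
- **Other things:** None of the bystanders moved visibly. The third new carton seemed to stand on the scissors' tip, so I lifted it straight up.

**What failed or disagreed**
- My final script crashed on an array error, so I did not re-measure the last carton's outline or check its speed. The last picture and depth column, over 2 s after I let it go, show it in place.
- Estimates of the tray's angle ranged from 3.4° to 6.5°. The offsets above use 6.5°.

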